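Seat and lock the lens on the free-space test stand

ROBOT

A 6-joint arm with a two-finger parallel gripper is mounted at the origin on the work surface. World frame = base frame: x ahead of the robot, y to its left, z up, the work surface at z = 0. Lengths are in m, angles in rad, forces in N, time in s.
With the tool pointing down it reaches from about 0.375 to 0.975 m from the base axis. Payload 3.8 kg.
Tool frame: the origin (TCP) lies at the very end of the fingers, on their centre line; the grasp point (between the pads) lies behind it (bot.tcp_to_grasp is the y of the grasp point in the tool frame, in m); y points along the fingers, z is the direction in which the jaws open and shut, and the axes are right-handed (so a half turn about y gives the same grasp; the last joint's range is limited). The gripper opens to 85 mm and grips with 20 to 120 N. Pads are 22 mm wide; open, the fingers measure 114 mm over their backs; the gripper's body (76 mm by 85 mm) begins 54 mm behind the grasp point. The pads swing forward as they close: fully open they stand 13 mm farther back than shut.
Start: joints at [1.163, 0.264, 1.604, -0, 1.274, -0.037], TCP at [0.245, 0.629, 0.2] pointing down, gripper open.
Joint ranges: [-2.63, 2.63], [-0.94, 2.18], [0.31, 2.57], [-1.31, 4.45], [0, 2.66], [-2.55, 2.55]. Speed limits (rad/s): [2.57, 2.57, 3.14, 3.14, 3.14, 3.14].

INTERFACE

Orientations are given as a rotation vector (axis times angle).
In Python, from workcell import bot, optics, workorder gives the robot as it stands.
- The arm moves only by the shell command python3 -m handwheel 'ROWS' [FORCE]. ROWS is JSON, a list of rows, each a list of 7 numbers: the shift along the tool's x, y, z in m, then the turn, a rotation vector about the tool's x, y, z in rad, then the opening, from 0 (shut) to 1 (fully open). A call has 1 to 8 rows; each row shifts and turns the commanded pose from where the row before left it, along the tool's axes as they then stand; what a row does not reach is not made up. A row lasts 1/8 s, in which the tool goes at most 62.5 mm and 10.7 degrees, less where a joint would pass 70% of its speed; a pose out of reach is approached as far as the arm can. A call with a gripper value outside its range is refused whole. The fingers move at their own pace and stop on an object; FORCE is the grip in N (left out, the last holds). Time passes only in rows, so rows that do not move let the fingers close. It gives the time, the measured TCP pose, the force and the opening at its end, in the units of the state.
- bot.read_state(): the state, without advancing time (a new reading comes with each control period).
- optics.read_camera(name): name is "side" or "top"; returns a dict with "image" (420x560x3 uint8, red, green, blue), "z_map" (420x560 float32, m along the optical axis (not along the pixel's ray), 0 where there is no reading), "mtx" (3x3 intrinsics, pixels), "world_from_camera" (4x4, takes a point from camera to world coordinates). Camera axes: x right, y down, z forward; pixel columns grow to the right and rows downward; lengths in m; the calibration is good to about 2 mm. A picture is of the moment at which its call begins.
- workorder.finish_job(): hands the job in, once; it reports no verdict.
The state is a dict: "time": time; "q": joint angles; "joint_vel": joint speeds; "joint_torque": joint torques, N m; "tool_pos": TCP position; "tcp_rot": TCP orientation; "wrist_force": force on the tool from outside, world axes, zero at the start; "torque": the same for the moment, N m; "width": opening from 0.0 (shut) to 1.0 (fully open).
Only numpy, scipy, OpenCV 4.12 (cv2) and the standard library are available. Lean on these libraries where they do the work, as an engineer would, in place of code of your own. Each camera call takes 0.05 s, during which the arm holds its last target.

TASK

Make the test stand ready: lift the dust cap off the window and set it down upright in the blue tray, then gently push the white lens across the deck, lying flat, until it is home against both fixed pads while the gate is still open. Swing the gate fully shut so that its sprung plunger also bears on the rim and the lens sits firm on all three contacts, then stand the red-headed lock pin in its bore behind the gate, fully down, and leave it all there. Do not disturb the drivers, the bottle or the tape.

Things in the scene. Friction and masses are not known exactly. Their poses are not given: they have to be found in the camera images.
- seat (a point): Centre of the lens's home on the dark rectangular deck of the stand (deck 262 x 156 mm, top 92 mm above the bench, on four pillars over a brass horn); the point lies on the deck's top face, in the middle of the round tan window (66 mm across). Its x axis points the way the lens is pushed, towards the two fixed pads; y is 90 degrees to the left of x, z up. In these axes the deck covers x -193..69 mm, y -90..66 mm. The stand is fixed; its place and yaw vary.
- pad_left: Fixed white nylon pad, a 12 mm upright bush 19 mm tall with a 17 mm steel head at 19..22 mm, on the deck at +60 degrees from the seat's x axis, 56 mm from the seat. Origin on its axis at the deck's top. The head overhangs the rim of the seated lens by 2.5 mm without touching it.
- pad_right: The same pad at -60 degrees.
- plunger: Third contact: white nylon spring plunger, 10 mm round, on the inner side of the gate, 72 mm from the hinge, 10 mm above the deck. Origin on its axis 10 mm behind the tip. Pressed in it yields up to 8 mm, with 3 N at first touch, 6 N at 5 mm. With gate shut and lens home it is pressed in about 5 mm.
- gate_hinge (a point): Axis of the gate's vertical hinge, 10 mm above the deck (the gate's mid-height), at seat x -68, y -72 mm.
- gate (a joint): Angle of the gate, rad: 0 is fully shut against a stop, with the bar along the seat's +y axis from the hinge; it grows anticlockwise seen from above, and at 1.57 the bar points along the seat's -x. The gate is an aluminium bar 14 mm thick, 14 mm high (3..17 mm above the deck), its free end 168 mm from the hinge axis. The hinge is stiff (0.65 N m) and stays where it is left, also against the plunger; shutting it on the lens needs about 8 N at gate_push.
- gate_push (a point): Point on the outer face of the gate's bar (the side away from the seat), 145 mm from the hinge axis, at mid-height of the bar; push here to shut it. Its frame turns with the gate: x is the shutting direction, y points to the free end.
- lens_centre (a point): Loose white plastic lens, a disc 100 mm across with a straight rim 16 mm high and a low dome to 28 mm, lying flat side down on the deck (polyethylene, about 170 g, slippery, too wide to grip). The point is on its axis, 8 mm above its underside. It starts on the deck on the -x side of the seat, 115 to 137 mm away, clear of the open gate. Home, it is within 3 mm of directly above the seat.
- cap_grip (a point): Loose dust cap standing over the window at the seat: black disc 72 mm across and 8 mm thick, a thin neck, and a yellow knob 24 mm across from 20 to 48 mm above its underside. The point is the knob's centre, 34 mm above the cap's underside.
- tray_in (a point): Centre of the inner floor of the fixed blue open tray, inside 154 x 154 mm, floor 3 mm above the bench, rim 40 mm above the bench; axes along its sides.
- pin_grip (a point): Lock pin (80 g) standing upright in one of the three holes of the grey rack (40 mm high): steel shank 12 mm across and 58 mm long with a flat foot narrowing to 9 mm, red cylindrical head 20 mm across and 26 mm high. The point is the head's centre, 71 mm above the foot. The square holes of the rack, 14 mm wide, are 60 mm apart and 30 mm deep; the two drivers stand in the others.
- bore (a point): Mouth centre of the lock bore, level with the deck's top, at seat x -83.5, y 82 mm: 14 mm across, 30 mm deep, countersunk. It lies just outside the shut gate (2.5 mm free between bar and pin), so the pin goes in only when the gate is shut. Fully down, the pin's head centre is 41 mm above this point.
- driver_grey: Bystander: driver with a grey handle 22 mm across, standing in the rack; 92 mm tall, origin at its foot.
- driver_black: Bystander: the same with a black handle.
- bottle: Bystander: white bottle, 56 mm across, 130 mm tall, on the bench; origin at its underside.
- tape: Bystander: roll of tape lying on the bench, 70 mm across, 20 mm high; origin at its underside.
Not all that is in view belongs to the job. Of the things shaped like the part that bears cap_grip, the black one is meant.

How it is judged:
By the outcome, as a careful person would: the job done as asked, in the order asked, and still so for the second after the job is handed in, with the robot touching nothing.
It also fails if it takes over 72 s, if anything falls off the work surface, if the arm or the gripper's body presses on something with over 40 N, if the wrist force passes 120 N, or if a joint passes its speed limit or range.

## Working session

There is one attempt and no reset: what is moved stays moved. The work goes in short steps, Python scripts to look and compute and a shell command to move; the robot and the scene stay as the last step left them, time stands still between calls to the robot, and variables do not carry over. Pictures are saved under pics/ and viewed, and the job is handed in when it is done.

```bash
ls; mkdir -p pics; python3 - <<'E'
from workcell import bot, optics, workorder
import cv2
print(bot.read_state(), bot.tcp_to_grasp)
for n in("side","top"):
    d=optics.read_camera(n); cv2.imwrite(f"pics/{n}0.png",d["image"][:,:,::-1]); print(d["mtx"],d["world_from_camera"])
    import numpy as np; np.savez(f"{n}0.npz",**d)
E
```

```text
pics
{'time': 0.0, 'q': array([ 1.16311909e+00,  2.64773455e-01,  1.60538095e+00, -1.61790493e-05,
        1.27369855e+00, -3.69548402e-02]), 'joint_vel': array([ 0.00056748,  0.00159166,  0.0001273 ,  0.00108625, -0.00039453,
       -0.00048815]), 'joint_torque': array([ 1.72998880e-03, -5.15129578e+01, -3.67305958e+01,  9.75316084e-05,
        1.30109995e-02,  6.77288114e-06]), 'tool_pos': array([0.24426705, 0.6283882 , 0.19854468]), 'tcp_rot': array([-1.55336962,  0.29132894, -0.29056599]), 'wrist_force': array([-0.02877264,  0.27130144, -0.2831648 ]), 'torque': array([ 0.02463519,  0.00617279, -0.00326501]), 'width': 1.0029872324088647} -0.0187
[[399.56499947   0.         281.61866742]
 [  0.         399.56499947 204.93085442]
 [  0.           0.           1.        ]] [[ 0.79656831 -0.32640659  0.50885919  0.07377434]
 [-0.60406667 -0.39613854  0.69150395 -0.63970872]
 [-0.02413271 -0.85821501 -0.51272275  0.5903299 ]
 [ 0.          0.          0.          1.        ]]
[[538.12244958   0.         281.20159965]
 [  0.         538.12244958 204.90509346]
 [  0.           0.           1.        ]] [[-1.94460635e-02 -9.91228042e-01  1.30724209e-01  3.15988071e-01]
 [-9.99810005e-01  1.94548286e-02 -1.21015959e-03 -6.25501539e-03]
 [-1.34367296e-03 -1.30722905e-01 -9.91418033e-01  1.62820399e+00]
 [ 0.00000000e+00  0.00000000e+00  0.00000000e+00  1.00000000e+00]]
```

View pics/side0.png

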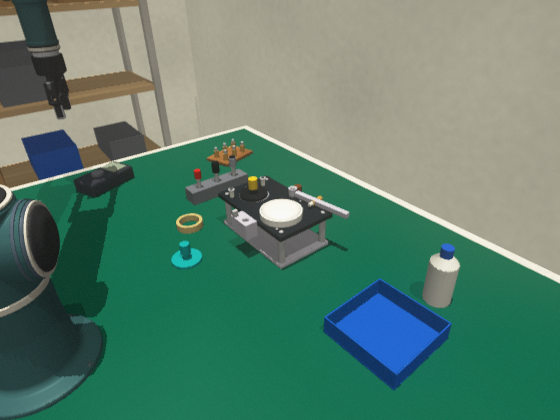

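View pics/top0.png

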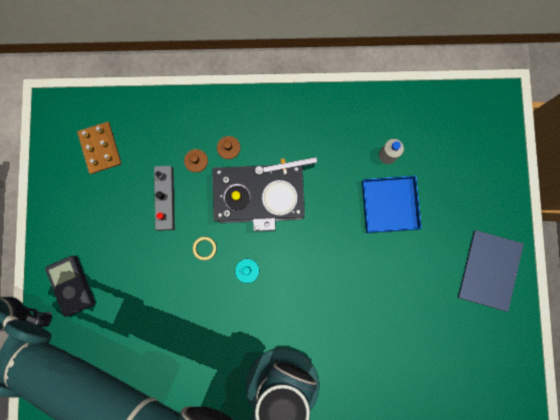

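The candidates for the cap in the top view are the black disc with a yellow knob at (237,196), the teal cap at (247,271) and the brown ones at (228,147) and (195,160). The black one on the deck is the match. The pin's red head is at (160,216), the lens at (280,197) and the bottle at (393,150). Next I'll take a close crop and measure.

```bash
cat > h.py <<'E'
import numpy as np, cv2
from workcell import bot, optics, workorder
from scipy.spatial.transform import Rotation as R
def cloud(d):
    z=d["z_map"];K=d["mtx"];v,u=np.mgrid[:z.shape[0],:z.shape[1]]
    P=np.stack([(u-K[0,2])*z/K[0,0],(v-K[1,2])*z/K[1,1],z],-1)
    T=d["world_from_camera"];return P@T[:3,:3].T+T[:3,3]
def proj(d,p):
    T=np.linalg.inv(d["world_from_camera"]);c=T[:3,:3]@np.array(p)+T[:3,3];c=d["mtx"]@c;return c[:2]/c[2]
def crop(d,fn,u0,u1,v0,v1,s):
    cv2.imwrite(fn,cv2.resize(d["image"][v0:v1,u0:u1,::-1],None,fx=s,fy=s,interpolation=cv2.INTER_CUBIC))
E
python3 - <<'E'
from h import *
d=dict(np.load("top0.npz")); s=dict(np.load("side0.npz"))
crop(d,"pics/t1.png",145,325,130,245,4); crop(s,"pics/s1.png",170,360,140,270,4)
for n,c in(("top",d),("side",s)):
    P=cloud(c).reshape(-1,3); ok=c["z_map"].reshape(-1)>0
    I=c["image"].reshape(-1,3).astype(int)
    def m(name,sel):
        Q=P[ok&sel]
        if len(Q): print(n,name,len(Q),"med",np.median(Q,0).round(4),"min",Q.min(0).round(3),"max",Q.max(0).round(3), "mid",((Q.max(0)+Q.min(0))/2).round(4))
    r,g,b=I.T
    m("yellow",(r>150)&(g>120)&(b<60)&(P[:,2]>.1))
    m("red",(r>150)&(g<60)&(b<60)&(P[:,2]>.06))
    m("blue",(b>100)&(r<60)&(P[:,0]>.2)&(P[:,2]<.06)&(P[:,1]<-.1))
    m("blueflr",(b>100)&(r<60)&(P[:,0]>.2)&(P[:,2]<.012)&(P[:,1]<-.1))
    m("lens",(r>170)&(b>150)&(P[:,2]>.1)&(P[:,2]<.125)&(P[:,0]>.3)&(P[:,1]<.15)&(P[:,1]>-.1))
    D=P[ok&(abs(P[:,2]-.092)<.004)&(r<75)&(P[:,0]>.3)&(P[:,1]>-.15)&(P[:,1]<.25)].astype(np.float32)
    print(n,"deck",len(D),np.median(D[:,2]),cv2.minAreaRect(D[:,:2]*1000))
    B=P[ok&(abs(P[:,2]-.04)<.006)&(b>80)&(r<60)&(P[:,0]>.2)&(P[:,1]<-.1)].astype(np.float32)
    if len(B)>5:print(n,"trayrim",cv2.minAreaRect(B[:,:2]*1000))
E
```

```text
top yellow 67 med [0.5452 0.1176 0.1394] min [ 0.532 -0.019  0.102] max [0.647 0.13  0.145] mid [0.5892 0.0555 0.1235]
top red 28 med [0.4955 0.3417 0.0935] min [0.487 0.335 0.088] max [0.502 0.349 0.103] mid [0.4945 0.3419 0.0952]
top blue 12087 med [ 0.3727 -0.2726  0.0016] min [ 0.2   -0.719 -0.013] max [ 0.68 -0.1   0.05] mid [ 0.4399 -0.4093  0.0185]
top blueflr 11662 med [ 0.3666 -0.2707  0.0014] min [ 0.2   -0.712 -0.013] max [ 0.68  -0.1    0.012] mid [ 0.4399 -0.4061 -0.0005]
top lens 1222 med [ 0.5485 -0.0042  0.1136] min [ 0.449 -0.1    0.1  ] max [0.652 0.149 0.125] mid [0.5505 0.0247 0.1126]
top deck 1709 0.092275925 ((559.3636474609375, 57.945762634277344), (156.90069580078125, 261.9281005859375), 1.1744697093963623)
top trayrim ((525.4601440429688, -338.21099853515625), (160.99058532714844, 161.69747924804688), 2.6848011016845703)
side yellow 34 med [0.5401 0.1143 0.1407] min [0.531 0.107 0.137] max [0.55  0.126 0.143] mid [0.5404 0.1166 0.1396]
side red 12 med [0.4922 0.335  0.0947] min [0.489 0.33  0.091] max [0.501 0.345 0.098] mid [0.4952 0.3378 0.0941]
side blue 6370 med [ 0.5289 -0.3394  0.0042] min [ 0.439 -0.422 -0.002] max [ 0.864 -0.229  0.043] mid [ 0.6515 -0.3257  0.0207]
side blueflr 4643 med [ 0.531  -0.3384  0.0036] min [ 0.439 -0.422 -0.002] max [ 0.864 -0.229  0.012] mid [ 0.6518 -0.3255  0.005 ]
side lens 1015 med [ 0.5377 -0.0178  0.1145] min [ 0.448 -0.1    0.103] max [0.651 0.149 0.122] mid [0.5492 0.0244 0.1125]
side deck 1721 0.09292669 ((558.0863647460938, 57.884315490722656), (159.4211883544922, 266.21630859375), 1.0304640531539917)
side trayrim ((554.7111206054688, -336.49163818359375), (226.7071533203125, 161.8102569580078), 2.618267297744751)
```

View pics/t1.png

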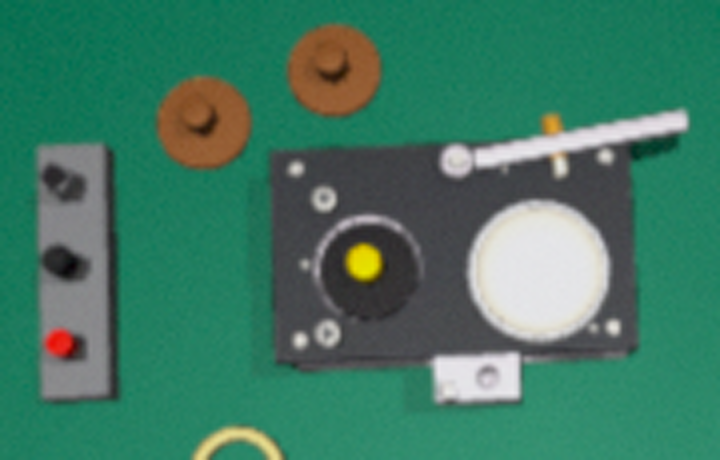

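View pics/s1.png

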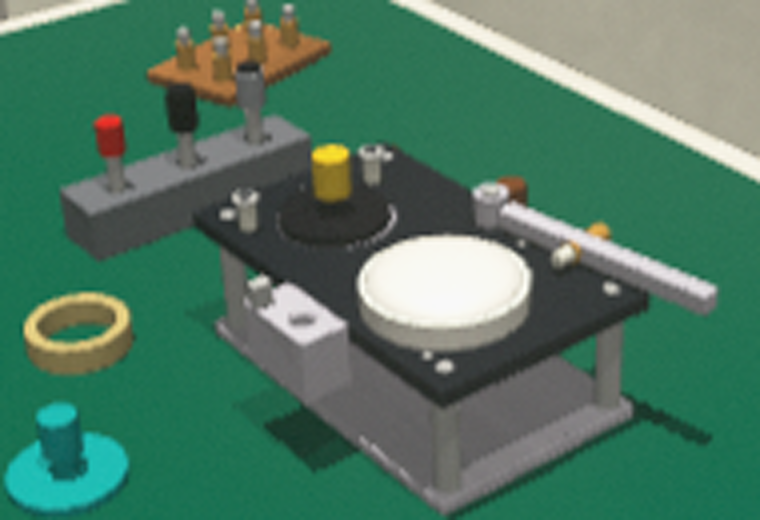

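The crop confirms the black disc with the yellow knob at crop pixel (364,262), standing on the deck. The gate is open and leans past -x. I'll refine the stand pose from the pads, hinge and bore.

```bash
python3 - <<'E'
from h import *
d=dict(np.load("top0.npz")); s=dict(np.load("side0.npz"))
def bp(c,u,v,z):
    K=c["mtx"];T=c["world_from_camera"];r=T[:3,:3]@np.linalg.inv(K)@[u,v,1];o=T[:3,3];return (o+r*(z-o[2])/r[2])[:2]
def tc(x,y):return (x/4+145-.4,y/4+130-.4)
def sc(x,y):return (x/4+170-.4,y/4+140-.4)
mod={"pl":(28,48.5,.114),"pr":(28,-48.5,.114),"bore":(-83.5,82,.092)}
T={"pr":tc(323,198),"pl":tc(328,333),"bore":tc(487,377)}
S={"pr":sc(372,152),"pl":sc(245,197),"bore":sc(303,320)}
from scipy.optimize import least_squares
for n,c,o in(("top",d,T),("side",s,S)):
    M=np.array([mod[k][:2] for k in o])/1000;W=np.array([bp(c,*o[k],mod[k][2]) for k in o])
    f=lambda p:((M@np.array([[np.cos(p[2]),np.sin(p[2])],[-np.sin(p[2]),np.cos(p[2])]])+p[:2])-W).ravel()
    q=least_squares(f,[.546,.12,1.58]); print(n,q.x.round(4),(q.fun*1000).round(1))
    # circles
print("knob top", bp(d,*tc(364,262),.140), bp(s,*sc(331,155),.140))
print("red top", bp(d,*tc(60,343),.094), bp(s,*sc(110,120),.094))
print("lens", bp(d,*tc(539,271),.108+.004), "hinge",bp(d,*tc(456,160),.111),"gate end",bp(d,*tc(687,121),.109))
print("driver blk",bp(d,*tc(64,261),.1),"rack corners",[bp(d,*tc(*p),.04).round(4) for p in((38,147),(104,146),(42,400),(110,398))])
st=bot.read_state();print(R.from_rotvec(st["tcp_rot"]).as_matrix().round(3))
E
```

```text
top [0.545  0.1206 1.5925] [-0.2 -0.3 -0.   0.5  0.2 -0.2]
side [0.5446 0.1182 1.5847] [ 0.2  0.5  0.1 -1.  -0.3  0.5]
knob top [0.54237118 0.11889232] [0.54232216 0.11646472]
red top [0.49490571 0.34129817] [0.49824555 0.34242554]
lens [ 0.53770517 -0.00325671] hinge [0.61945409 0.05473405] gate end [ 0.64513536 -0.111831  ]
driver blk [0.55341532 0.33766439] rack corners [array([0.6498, 0.3716]), array([0.6496, 0.322 ]), array([0.459 , 0.3664]), array([0.4595, 0.3161])]
[[ 0.932 -0.001  0.362]
 [-0.362 -0.002  0.932]
 [-0.    -1.    -0.002]]
```

```bash
python3 -m handwheel '[[0,0,0,0,-0.185,0,0.6],[0,0,0,0,-0.185,0,0.6],[0.03,0,-0.051,0,0,0,0.6],[0.03,0,-0.051,0,0,0,0.6],[0.03,0,-0.051,0,0,0,0.6],[0.03,0,-0.051,0,0,0,0.6],[0.03,0,-0.051,0,0,0,0.6],[0.03,0,-0.051,0,0,0,0.6]]' 30
```

```text
time: 1.1
tool_pos: [0.4247, 0.3211, 0.1995]
tcp_rot: [-1.571, 0.001, -0.0]
wrist_force: [1.3, 1.0, -0.4]
width: 0.6
```

```bash
python3 -m handwheel '[[0.0295,0,-0.051,0,0,0,0.6],[0.0295,0,-0.051,0,0,0,0.6],[0.0295,0,-0.051,0,0,0,0.6],[0.0295,0,-0.05,0,0,0,0.6],[0,0.03,0,0,0,0,0.6],[0,0,0,0,0,0,0.6]]'; python3 - <<'E'
from h import *
s=optics.read_camera("side"); crop(s,"pics/s2.png",170,360,110,240,4)
d=optics.read_camera("top"); crop(d,"pics/t2.png",145,325,130,245,4)
E
```

```text
time: 1.85
tool_pos: [0.5398, 0.1186, 0.1668]
tcp_rot: [-1.572, 0.007, 0.003]
wrist_force: [-0.3, -0.1, -0.4]
width: 0.599
```

View pics/s2.png

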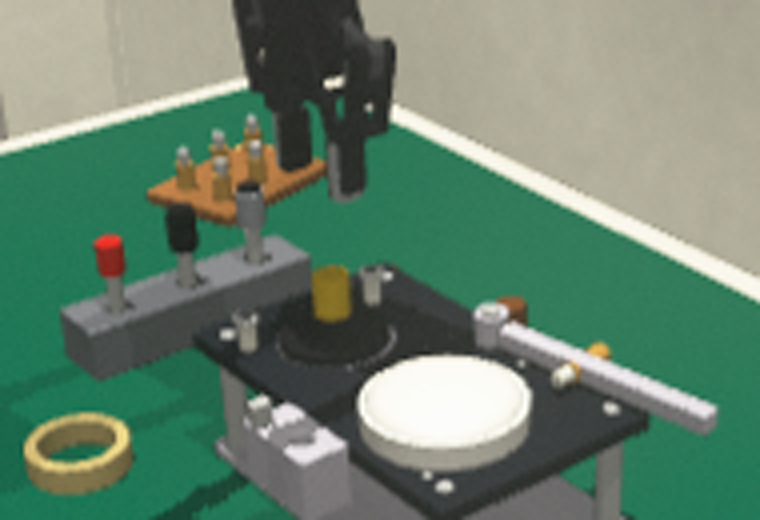

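The fingers straddle the knob at crop (331,290), well clear of both pad heads. I'll go down and grip.

```bash
python3 -m handwheel '[[0.0025,0.03,0,0,0,0,0.6],[0,0.028,0,0,0,0,0.6],[0,0,0,0,0,0,0.2],[0,0,0,0,0,0,0.1],[0,0,0,0,0,0,0.1],[0,0,0,0,0,0,0.1]]' 30
```

```text
time: 2.7
tool_pos: [0.5456, 0.1202, 0.1133]
tcp_rot: [-1.57, -0.001, -0.002]
wrist_force: [-0.1, 0.8, -0.4]
width: 0.099
```

The opening is 0.10, but a held knob should read about 0.28, so I suspect a miss. I'll look.

```bash
python3 - <<'E'
from h import *
st=bot.read_state();print(st["tool_pos"],st["width"])
s=optics.read_camera("side"); crop(s,"pics/s3.png",200,300,140,240,6)
d=optics.read_camera("top"); crop(d,"pics/t3.png",195,325,130,245,5)
E
```

```text
[0.54563658 0.12015568 0.11329924] 0.0985311531952054
```

View pics/s3.png

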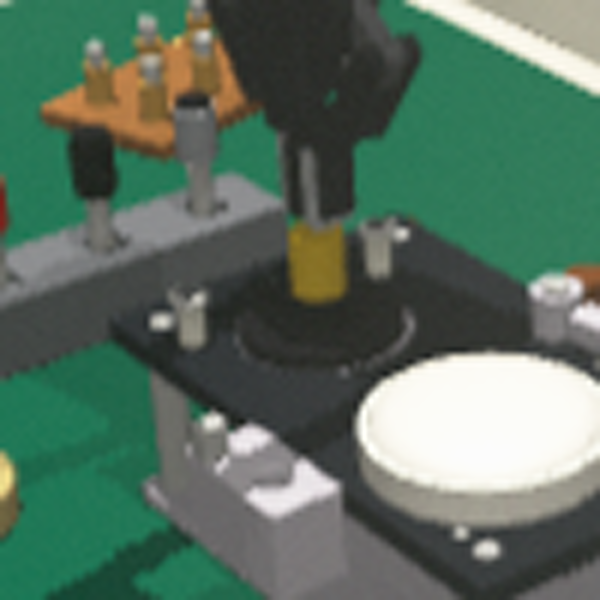

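View pics/t3.png

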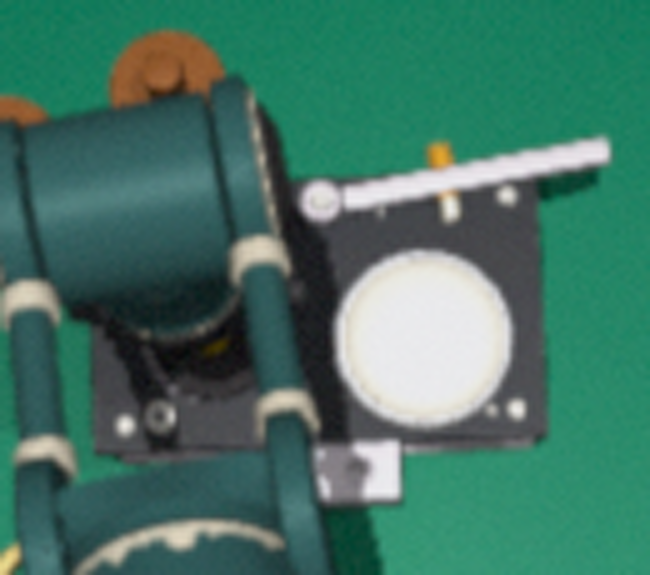

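```bash
python3 - <<'E'
from h import *
s=dict(np.load("side0.npz"))
st=bot.read_state()
for p in (st["tool_pos"],[.545,.12,.14],[.545,.12,.1],[.5425,.1177,.14]): 
    q=proj(s,p);print(p,q,(q-[200,140])*6)
c=optics.read_camera("side");P=cloud(c);
for x,y in((318,210),(305,170),(318,190),(318,245),(318,270),(318,290)):
    print(x,y,P[int(140+y/6),int(200+x/6)].round(4))
E
```

```text
[0.54517897 0.11994935 0.11269165] [253.19588599 187.17612407] [319.17531597 283.05674443]
[0.545, 0.12, 0.14] [252.46089362 177.53915677] [314.76536172 225.23494064]
[0.545, 0.12, 0.1] [253.42859279 191.58522283] [320.57155675 309.51133696]
[0.5425, 0.1177, 0.14] [252.13462994 178.15506009] [312.80777965 228.93036056]
318 210 [0.5386 0.1065 0.1543]
305 170 [0.5343 0.111  0.1729]
318 190 [0.5386 0.1052 0.1656]
318 245 [0.5382 0.1073 0.1404]
318 270 [0.5385 0.1094 0.1255]
318 290 [0.5369 0.1078 0.1183]
```

```bash
python3 - <<'E'
from h import *
c=optics.read_camera("side");P=cloud(c)
# gripper column profile: lowest dark points near tool
for v in range(165,195,1): print(v,P[v,250:257:2].round(3).tolist(),c["image"][v,253])
s=dict(np.load("side0.npz"));P=cloud(s);print("start proj",proj(s,[.2443,.6284,.1985]),proj(s,[.2443,.6284,.2115]))
crop(s,"pics/s0c.png",20,100,60,140,6)
c=optics.read_camera("top");P=cloud(c)
E
```

```text
165 [[0.534, 0.11, 0.181], [0.538, 0.108, 0.181], [0.54, 0.1, 0.183], [0.548, 0.105, 0.179]] [42 44 40]
166 [[0.536, 0.113, 0.177], [0.539, 0.109, 0.177], [0.539, 0.1, 0.181], [0.549, 0.107, 0.175]] [46 47 42]
167 [[0.535, 0.111, 0.175], [0.537, 0.107, 0.176], [0.539, 0.101, 0.178], [0.548, 0.106, 0.173]] [45 47 44]
168 [[0.536, 0.114, 0.171], [0.538, 0.108, 0.173], [0.54, 0.102, 0.174], [0.546, 0.103, 0.172]] [47 46 44]
169 [[0.535, 0.112, 0.169], [0.539, 0.11, 0.169], [0.54, 0.102, 0.172], [0.548, 0.106, 0.168]] [46 47 44]
170 [[0.534, 0.112, 0.167], [0.538, 0.109, 0.167], [0.54, 0.102, 0.169], [0.547, 0.105, 0.166]] [46 47 43]
171 [[0.533, 0.11, 0.165], [0.539, 0.11, 0.164], [0.539, 0.101, 0.167], [0.546, 0.104, 0.164]] [45 49 44]
172 [[0.535, 0.114, 0.161], [0.538, 0.109, 0.162], [0.54, 0.104, 0.163], [0.547, 0.106, 0.16]] [46 49 46]
173 [[0.535, 0.113, 0.158], [0.538, 0.109, 0.159], [0.539, 0.102, 0.161], [0.546, 0.104, 0.158]] [51 52 49]
174 [[0.536, 0.116, 0.154], [0.537, 0.108, 0.157], [0.539, 0.103, 0.158], [0.544, 0.102, 0.157]] [52 54 51]
175 [[0.534, 0.113, 0.153], [0.538
[... 1492 characters left out ...]
0.53, 0.111, 0.116], [0.536, 0.111, 0.115], [0.54, 0.108, 0.115], [0.556, 0.125, 0.102]] [119 100  37]
190 [[0.542, 0.131, 0.101], [0.539, 0.116, 0.108], [0.543, 0.113, 0.108], [0.553, 0.12, 0.102]] [77 70 40]
191 [[0.539, 0.127, 0.101], [0.539, 0.118, 0.105], [0.542, 0.112, 0.106], [0.55, 0.116, 0.102]] [41 44 39]
192 [[0.535, 0.121, 0.102], [0.538, 0.116, 0.103], [0.542, 0.112, 0.104], [0.548, 0.112, 0.101]] [42 45 39]
193 [[0.534, 0.12, 0.1], [0.537, 0.115, 0.101], [0.541, 0.111, 0.102], [0.544, 0.107, 0.102]] [43 45 39]
194 [[0.53, 0.112, 0.102], [0.534, 0.11, 0.101], [0.54, 0.11, 0.099], [0.542, 0.103, 0.101]] [39 41 37]
start proj [ 68.6463925  128.85439822] [ 67.31218042 124.56654977]
```

View pics/s0c.png

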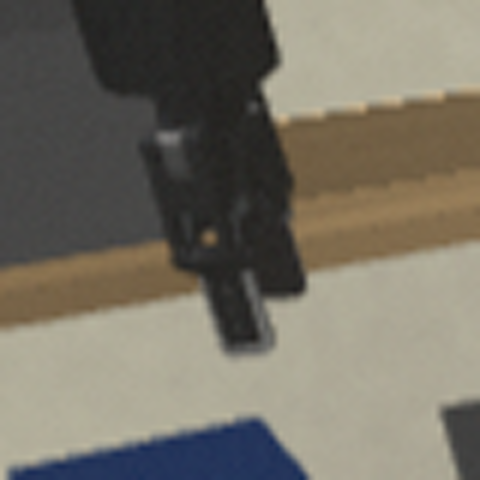

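```bash
python3 - <<'E'
from h import *
s=dict(np.load("side0.npz"));P=cloud(s)
for v in range(100,121): print(v,P[v,57:68:2].round(3).tolist())
E
```

```text
100 [[0.228, 0.556, 0.302], [0.236, 0.576, 0.296], [0.243, 0.591, 0.292], [0.258, 0.666, 0.272], [0.264, 0.671, 0.27], [0.268, 0.665, 0.271]]
101 [[0.227, 0.554, 0.3], [0.233, 0.559, 0.298], [0.24, 0.581, 0.291], [0.258, 0.669, 0.269], [0.263, 0.67, 0.268], [0.267, 0.665, 0.268]]
102 [[0.227, 0.558, 0.296], [0.232, 0.556, 0.296], [0.239, 0.574, 0.291], [0.257, 0.671, 0.266], [0.262, 0.668, 0.265], [0.267, 0.671, 0.264]]
103 [[0.227, 0.559, 0.294], [0.231, 0.557, 0.293], [0.239, 0.58, 0.287], [0.255, 0.666, 0.264], [0.261, 0.669, 0.262], [0.266, 0.669, 0.261]]
104 [[0.226, 0.557, 0.292], [0.232, 0.572, 0.287], [0.238, 0.577, 0.285], [0.255, 0.671, 0.26], [0.26, 0.664, 0.261], [0.265, 0.667, 0.259]]
105 [[0.227, 0.574, 0.285], [0.232, 0.574, 0.284], [0.238, 0.583, 0.281], [0.254, 0.67, 0.258], [0.26, 0.67, 0.257], [0.264, 0.666, 0.257]]
106 [[0.226, 0.575, 0.282], [0.231, 0.573, 0.282], [0.237, 0.582, 0.278], [0.254, 0.671, 0.255], [0.259, 0.668, 0.254], [0.264, 0.668, 0.253]]
107 [[0.226, 0.577, 0.279], [0.231, 0.577, 0.278], [0.236, 0.58, 0.276], [0.253, 0.674, 0.251], [0.258, 0.669,
[... 1187 characters left out ...]
8, 0.255], [0.224, 0.576, 0.255], [0.228, 0.575, 0.254], [0.234, 0.579, 0.252], [0.239, 0.58, 0.25], [0.467, 2.185, -0.2]]
117 [[0.22, 0.588, 0.25], [0.224, 0.583, 0.25], [0.228, 0.581, 0.249], [0.234, 0.584, 0.248], [0.455, 2.192, -0.205], [0.464, 2.174, -0.203]]
118 [[0.219, 0.589, 0.247], [0.223, 0.586, 0.247], [0.227, 0.58, 0.247], [0.232, 0.576, 0.247], [0.453, 2.19, -0.211], [0.463, 2.184, -0.212]]
119 [[0.406, 2.189, -0.207], [0.416, 2.178, -0.206], [0.43, 2.2, -0.215], [0.441, 2.196, -0.216], [0.449, 2.177, -0.214], [0.463, 2.192, -0.22]]
120 [[0.403, 2.171, -0.208], [0.415, 2.181, -0.213], [0.425, 2.178, -0.215], [0.436, 2.173, -0.216], [0.451, 2.204, -0.227], [0.46, 2.183, -0.224]]
```

Both the start picture and this one show the real fingertips about 35 mm above the reported TCP: tips at 0.148 against a reading of 0.113, and at the start 0.247 with the fingers open against 0.1985. XY agrees. The fingers therefore closed just above the knob and disturbed nothing. From here I'll use true tip z = reading + 0.035 and check it by contact and camera.

```bash
python3 -m handwheel '[[-0.002,0,-0.001,0,0,0,0.6],[0,0,0,0,0,0,0.6],[0,0.02,0,0,0,0,0.6],[0,0.018,0,0,0,0,0.6],[0,0,0,0,0,0,0.2],[0,0,0,0,0,0,0.1],[0,0,0,0,0,0,0.1]]' 30; python3 - <<'E'
from h import *
s=optics.read_camera("side"); crop(s,"pics/s4.png",200,300,140,240,6)
E
```

```text
time: 3.82
tool_pos: [0.5433, 0.119, 0.0746]
tcp_rot: [-1.571, -0.0, -0.002]
wrist_force: [0.3, -0.1, -0.6]
width: 0.271
```

View pics/s4.png

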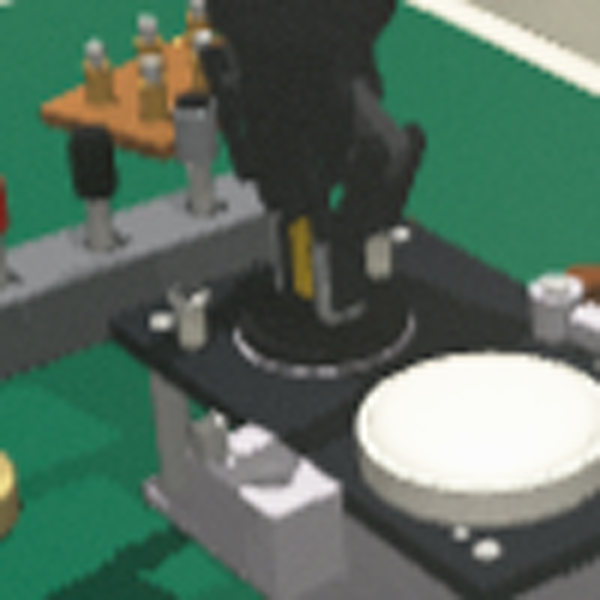

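The knob is gripped at opening 0.27 (about 23 mm), seen at crop (303,260) between the fingers. I'll lift it and turn the jaws for the lens push later.

```bash
python3 -m handwheel '[[0,-0.02,0,0,0,0,0.1],[0,-0.05,0,0,0.186,0,0.1],[0,0,0,0,0.186,0,0.1],[0,0,0,0,0.186,0,0.1],[0,0,0,0,0.186,0,0.1],[0,0,0,0,0.186,0,0.1],[0,0,0,0,0.186,0,0.1],[0,0,0,0,0.186,0,0.1]]' 30;  python3 -m handwheel '[[0,0,0,0,0.186,0,0.1],[0,0,0,0,0.066,0,0.1]]'; python3 - <<'E'
from h import *
s=optics.read_camera("side"); crop(s,"pics/s5.png",150,350,80,230,4)
E
```

```text
time: 4.88
tool_pos: [0.5429, 0.1189, 0.1445]
tcp_rot: [-1.321, 1.014, -1.015]
wrist_force: [-0.9, 0.7, -0.1]
width: 0.27
time: 5.12
tool_pos: [0.5429, 0.1189, 0.1444]
tcp_rot: [-1.215, 1.199, -1.2]
wrist_force: [-0.5, -0.4, -1.4]
width: 0.271
```

View pics/s5.png

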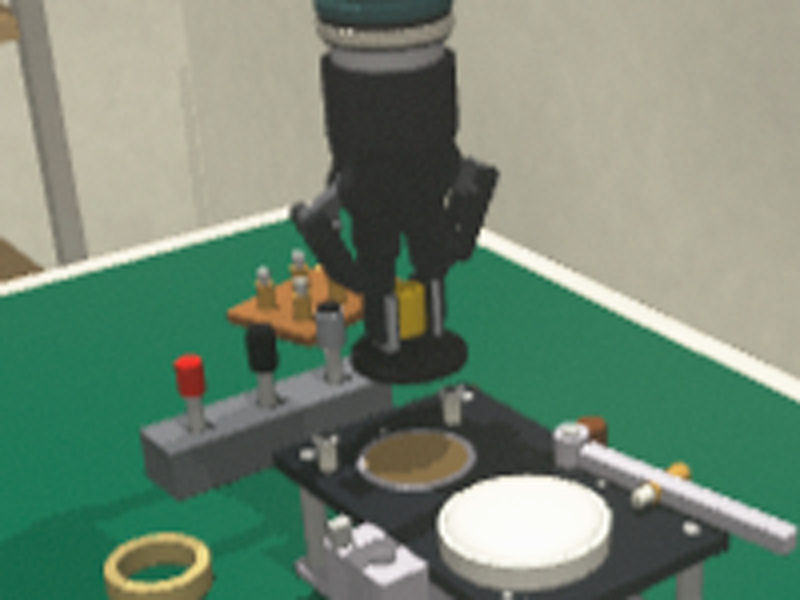

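The cap is held level at crop (410,355) and the window is clear. Moving to the tray.

```bash
python3 -m handwheel '[[0.057,0,-0.003,0,0,0,0.1],[0.057,0,-0.003,0,0,0,0.1],[0.057,0,-0.003,0,0,0,0.1],[0.057,0,-0.003,0,0,0,0.1],[0.057,0,-0.003,0,0,0,0.1],[0.057,0,-0.003,0,0,0,0.1],[0.057,0,-0.003,0,0,0,0.1],[0.057,0,-0.003,0,0,0,0.1]]'; python3 -m handwheel '[[0,0.04,0,0,0,0,0.1],[0,0.04,0,0,0,0,0.1],[0,0.03,0,0,0,0,0.1],[0,0.01,0,0,0,0,0.1],[0,0,0,0,0,0,0.1]]'
```

```text
time: 6.18
tool_pos: [0.5259, -0.3395, 0.1445]
tcp_rot: [-1.217, 1.196, -1.198]
wrist_force: [1.4, 0.5, 0.2]
width: 0.273
time: 6.8
tool_pos: [0.5259, -0.3373, 0.0238]
tcp_rot: [-1.217, 1.198, -1.197]
wrist_force: [0.8, -0.5, 0.1]
width: 0.271
```

```bash
python3 -m handwheel '[[0,0.02,0,0,0,0,0.1],[0,0.013,0,0,0,0,0.1],[0,0.002,0,0,0,0,0.1],[0,0.002,0,0,0,0,0.1],[0,0,0,0,0,0,0.1]]'; python3 - <<'E'
from h import *
s=optics.read_camera("side"); crop(s,"pics/s6.png",310,470,230,390,4)
E
```

```text
time: 7.42
tool_pos: [0.5262, -0.3376, -0.0129]
tcp_rot: [-1.217, 1.197, -1.198]
wrist_force: [0.2, -0.4, -1.1]
width: 0.274
```

View pics/s6.png

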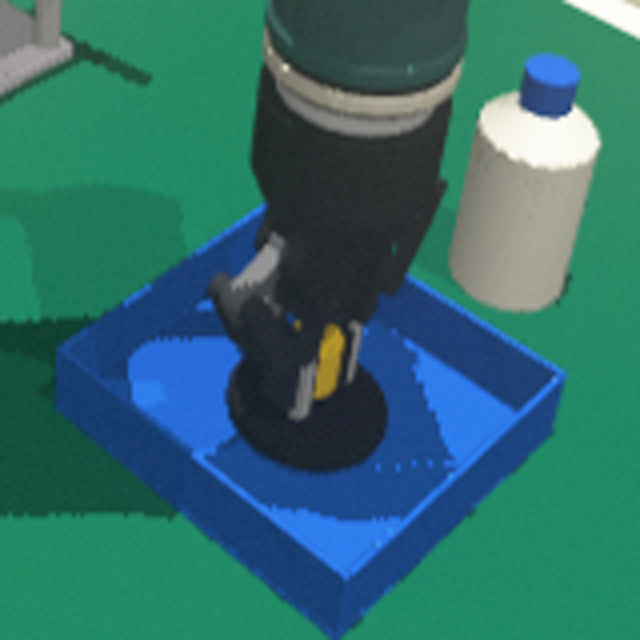

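The cap disc sits at crop (308,415) on or just above the tray floor. I'll go 1–2 mm more, then release.

```bash
python3 -m handwheel '[[0,0.001,0,0,0,0,0.1],[0,0.001,0,0,0,0,0.1],[0,0,0,0,0,0,0.1]]';  python3 -m handwheel '[[0,0,0,0,0,0,0.45],[0,0,0,0,0,0,0.45],[0,0,0,0,0,0,0.45]]'
```

```text
time: 7.85
tool_pos: [0.526, -0.3374, -0.0151]
tcp_rot: [-1.217, 1.197, -1.197]
wrist_force: [-0.0, 0.5, -0.3]
width: 0.273
time: 8.22
tool_pos: [0.5261, -0.3375, -0.015]
tcp_rot: [-1.217, 1.197, -1.198]
wrist_force: [1.0, -0.3, -0.6]
width: 0.447
```

```bash
python3 -m handwheel '[[0,-0.03,0,0,0,0,0.6],[0,-0.06,0,0,0,0,0.6],[0,-0.06,0,0,0,0,0.6],[0,0,0,0,0,0,0.6]]'; python3 - <<'E'
from h import *
s=optics.read_camera("side"); crop(s,"pics/s7.png",310,470,230,390,4)
P=cloud(s);np.save("P7.npy",P);cv2.imwrite("pics/s7f.png",s["image"][:,:,::-1])
st=bot.read_state();print(st["tool_pos"],st["width"])
m=s["z_map"]>0;I=s["image"].astype(int)
Q=P[m&(abs(P[...,0]-st["tool_pos"][0])<.06)&(abs(P[...,1]-st["tool_pos"][1])<.02)&(P[...,2]>.07)&(I.max(-1)<120)];print(len(Q),np.sort(Q[:,2])[:30].round(3))
y=(I[...,0]>100)&(I[...,2]<70)&(P[...,0]<.62)&(P[...,0]>.45)&(P[...,1]<-.25)&m
print("knob",P[y].min(0),P[y].max(0))
E
```

```text
time: 8.72
tool_pos: [0.5304, -0.3405, 0.1426]
tcp_rot: [-1.214, 1.186, -1.208]
wrist_force: [0.7, 0.3, 0.6]
width: 0.598
[ 0.52830533 -0.33906236  0.13897575] 0.593336726261466
5696 [0.177 0.178 0.178 0.178 0.178 0.178 0.178 0.178 0.179 0.179 0.179 0.179
 0.179 0.179 0.179 0.18  0.18  0.18  0.18  0.18  0.18  0.18  0.18  0.18
 0.181 0.181 0.181 0.181 0.181 0.181]
knob [ 0.51290193 -0.35082628  0.00985909] [ 0.55358508 -0.32930385  0.05364687]
```

View pics/s7.png

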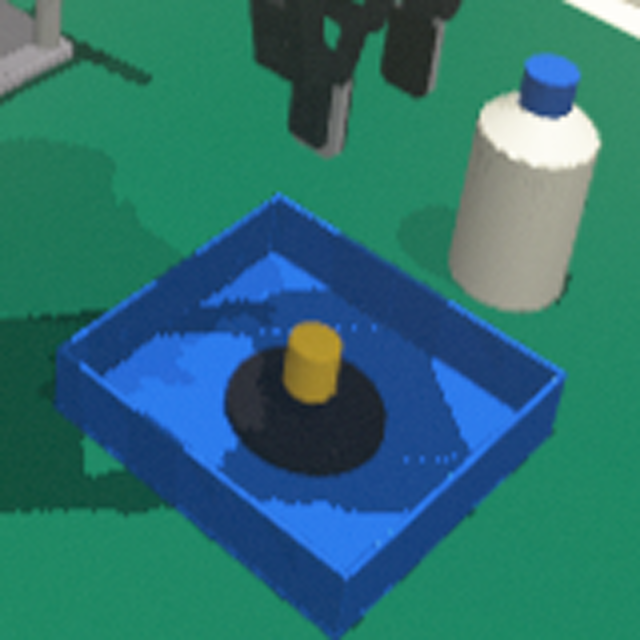

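The cap stands upright in the middle of the tray, knob at crop (313,360). With the fingers at 0.6 the tip offset is about +41 mm. Next I'll go behind the lens.

```bash
python3 -m handwheel '[[-0.052,-0.005,0.0032,0,0,0,0.6],[-0.052,0,0.0032,0,0,0,0.6],[-0.052,0,0.0032,0,0,0,0.6],[-0.052,0,0.0032,0,0,0,0.6],[-0.052,0,0.0032,0,0,0,0.6],[0,0.03,0,0,0,0,0.6],[0,0.025,0,0,0,0,0.6],[0,0,0,0,0,0,0.6]]'; python3 - <<'E'
from h import *
s=optics.read_camera("side"); crop(s,"pics/s8.png",200,360,130,270,4)
d=optics.read_camera("top"); crop(d,"pics/t8.png",195,345,130,245,4)
E
```

```text
time: 9.78
tool_pos: [0.5339, -0.0762, 0.0807]
tcp_rot: [-1.222, 1.204, -1.192]
wrist_force: [0.2, -0.1, 0.2]
width: 0.599
```

View pics/s8.png

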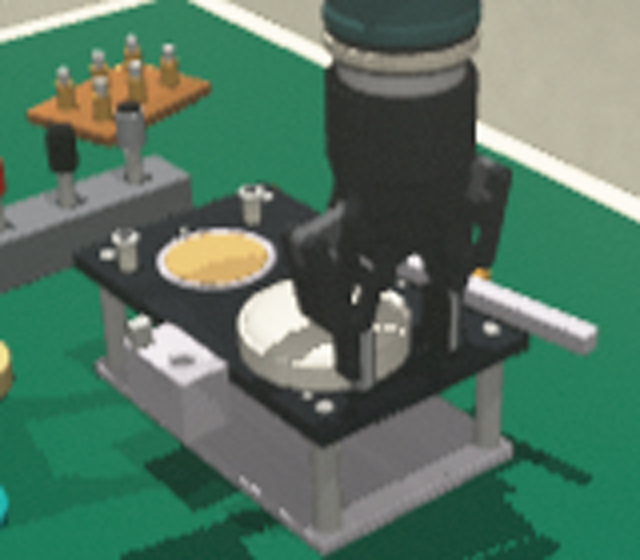

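View pics/t8.png

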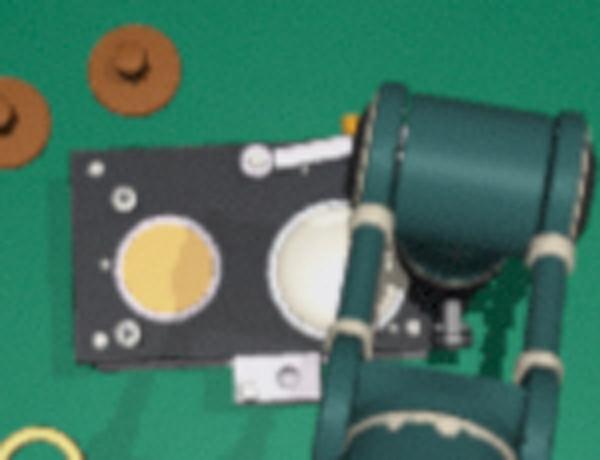

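The fingers are behind the lens on both sides, at crop (365,360) and (450,330). I'll lower them to just above the deck.

```bash
python3 -m handwheel '[[0,0.015,0.002,0,0,0,0.6],[0,0.008,0,0,0,0,0.6],[0,0,0,0,0,0,0.6]]'; python3 - <<'E'
from h import *
s=optics.read_camera("side"); crop(s,"pics/s9.png",250,340,190,250,7)
d=dict(np.load("top0.npz"))
K=d["mtx"];T=d["world_from_camera"];r=T[:3,:3]@np.linalg.inv(K)@[236.6,196.6,1];o=T[:3,3];print("window",(o+r*(.092-o[2])/r[2]))
E
```

```text
time: 10.25
tool_pos: [0.5389, -0.0772, 0.0609]
tcp_rot: [-1.218, 1.199, -1.196]
wrist_force: [-0.7, 0.4, -0.1]
width: 0.6
window [0.54523957 0.12007997 0.092     ]
```

View pics/s9.png

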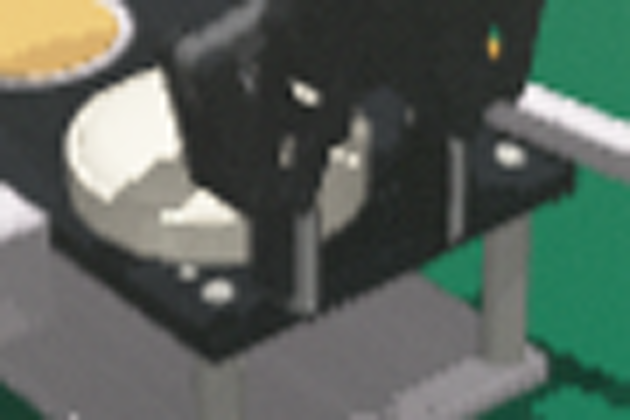

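```bash
python3 -m handwheel '[[-0.008,0.003,0,0,0,0,0.6],[-0.008,0,0,0,0,0,0.6],[-0.008,0,0,0,0,0,0.6],[-0.008,0,0.0005,0,0,0,0.6],[-0.01,0,0.001,0,0,0,0.6],[-0.01,0,0.001,0,0,0,0.6],[-0.01,0,0.001,0,0,0,0.6],[-0.01,0,0.001,0,0,0,0.6]]'; python3 - <<'E'
from h import *
s=optics.read_camera("side"); crop(s,"pics/s10.png",200,340,140,250,5)
d=optics.read_camera("top"); crop(d,"pics/t10.png",195,345,130,245,4)
E
```

```text
time: 11.3
tool_pos: [0.5433, -0.0044, 0.059]
tcp_rot: [-1.217, 1.197, -1.197]
wrist_force: [0.1, 0.3, 1.0]
width: 0.598
```

View pics/s10.png

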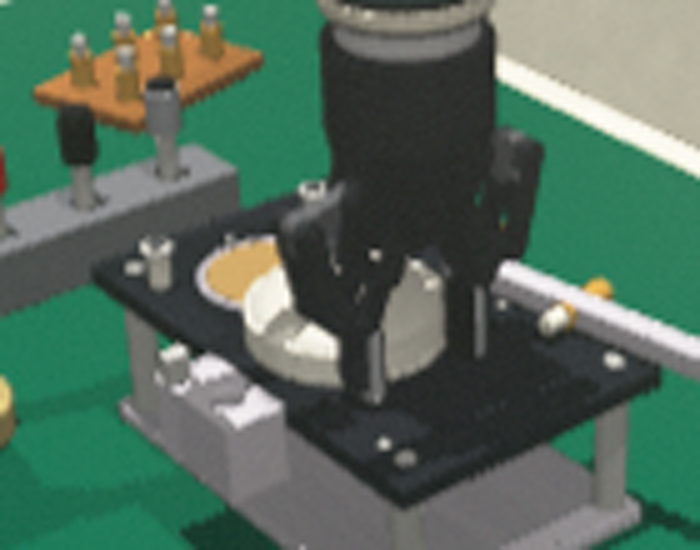

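View pics/t10.png

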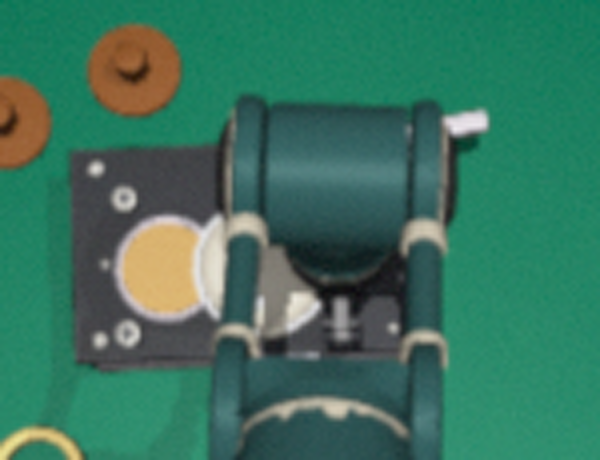

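The lens is cradled between the fingers and following, flat. Continuing.

```bash
python3 -m handwheel '[[-0.01,0,0.001,0,0,0,0.6],[-0.01,0,0.001,0,0,0,0.6],[-0.01,0,0.001,0,0,0,0.6],[-0.01,0,0.001,0,0,0,0.6],[-0.007,0,0,0,0,0,0.6],[-0.005,0,0,0,0,0,0.6],[-0.004,0,0,0,0,0,0.6],[-0.002,0,0,0,0,0,0.6]]'; python3 - <<'E'
from h import *
s=optics.read_camera("side"); crop(s,"pics/s11.png",200,300,140,240,6)
E
```

```text
time: 12.4
tool_pos: [0.5462, 0.0531, 0.0589]
tcp_rot: [-1.217, 1.197, -1.197]
wrist_force: [0.1, -0.0, -0.2]
width: 0.597
```

View pics/s11.png

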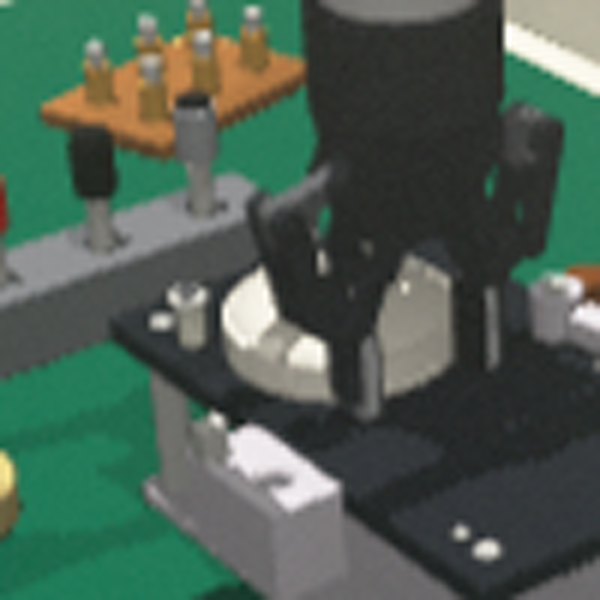

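```bash
python3 -m handwheel '[[-0.002,0,0,0,0,0,0.6],[-0.002,0,0,0,0,0,0.6],[-0.002,0,0,0,0,0,0.6],[-0.002,0,0,0,0,0,0.6],[0,0,0,0,0,0,0.6]]'; python3 -m handwheel '[[-0.0015,0,0,0,0,0,0.6],[-0.0015,0,0,0,0,0,0.6],[0,0,0,0,0,0,0.6]]'
```

```text
time: 13.08
tool_pos: [0.5461, 0.0612, 0.0589]
tcp_rot: [-1.217, 1.197, -1.197]
wrist_force: [-0.3, 0.7, -0.1]
width: 0.602
time: 13.45
tool_pos: [0.5461, 0.0641, 0.0589]
tcp_rot: [-1.217, 1.197, -1.197]
wrist_force: [0.7, 0.3, -0.2]
width: 0.602
```

```bash
python3 -m handwheel '[[-0.001,0,0,0,0,0,0.6],[-0.001,0,0,0,0,0,0.6],[0,0,0,0,0,0,0.6]]';  python3 - <<'E'
from h import *
s=optics.read_camera("side"); crop(s,"pics/s12.png",210,290,140,220,8)
d=optics.read_camera("top"); crop(d,"pics/t12.png",195,345,130,245,4)
E
```

```text
time: 13.82
tool_pos: [0.546, 0.0659, 0.0589]
tcp_rot: [-1.217, 1.197, -1.197]
wrist_force: [0.4, -1.5, -0.7]
width: 0.599
```

View pics/s12.png

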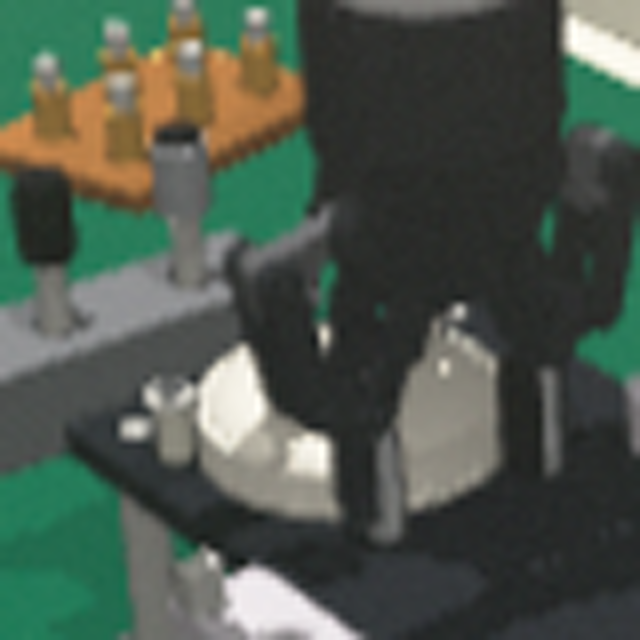

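View pics/t12.png

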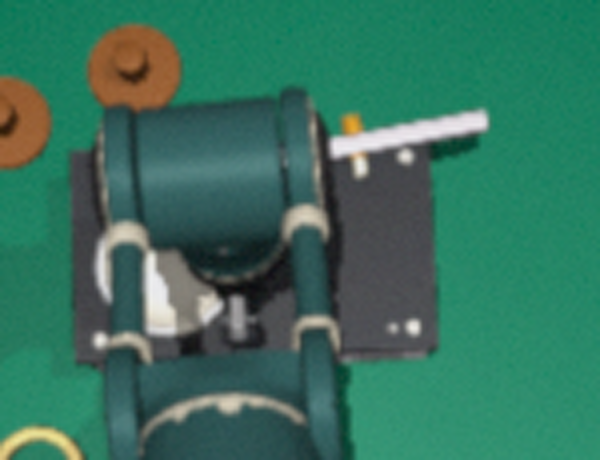

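```bash
python3 -m handwheel '[[-0.0007,0,0,0,0,0,0.6],[0,0,0,0,0,0,0.6]]'; python3 -m handwheel '[[-0.0007,0,0,0,0,0,0.6],[0,0,0,0,0,0,0.6]]'
```

```text
time: 14.18
tool_pos: [0.5458, 0.0664, 0.0589]
tcp_rot: [-1.217, 1.197, -1.197]
wrist_force: [-0.3, -1.6, 0.4]
width: 0.602
time: 14.42
tool_pos: [0.5456, 0.067, 0.0588]
tcp_rot: [-1.218, 1.198, -1.197]
wrist_force: [-1.8, -3.9, 0.1]
width: 0.596
```

```bash
python3 -m handwheel '[[-0.0007,0,-0.0007,0,0,0,0.6],[0,0,0,0,0,0,0.6]]'; python3 -m handwheel '[[-0.0007,0,-0.0005,0,0,0,0.6],[0,0,0,0,0,0,0.6],[0,0,0,0,0,0,0.6]]'
```

```text
time: 14.68
tool_pos: [0.5456, 0.0671, 0.0589]
tcp_rot: [-1.217, 1.196, -1.199]
wrist_force: [-0.2, -5.5, 0.3]
width: 0.6
time: 15.05
tool_pos: [0.5455, 0.0672, 0.0589]
tcp_rot: [-1.218, 1.195, -1.199]
wrist_force: [1.5, -8.0, -1.1]
width: 0.599
```

Reaction is 8 N straight back and the tool has stalled, so the lens is home on both pads. Backing off.

```bash
python3 -m handwheel '[[0.003,0,0.0005,0,0,0,0.6],[0.008,0,0,0,0,0,0.6],[0.02,0,0,0,0,0,0.6],[0.02,-0.03,0,0,0,0,0.6],[0.05,-0.05,0,0,0,0,0.1],[0.05,0,0.02,0,0,0,0.0],[0,0,0.03,0,0,0,0.0]]'; python3 - <<'E'
from h import *
s=optics.read_camera("side"); crop(s,"pics/s13.png",180,340,130,250,4)
d=optics.read_camera("top"); crop(d,"pics/t13.png",195,345,130,245,5)
np.savez("top13.npz",**d);np.savez("side13.npz",**s)
E
```

```text
time: 15.92
tool_pos: [0.5983, -0.0804, 0.1346]
tcp_rot: [-1.214, 1.198, -1.203]
wrist_force: [-0.3, 1.3, 0.0]
width: 0.006
```

View pics/s13.png

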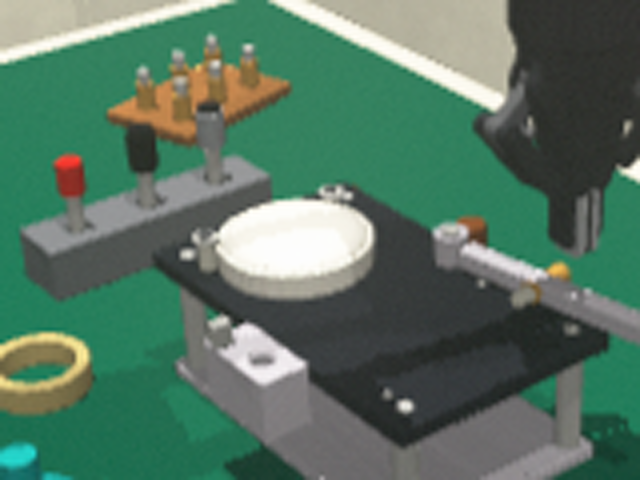

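View pics/t13.png

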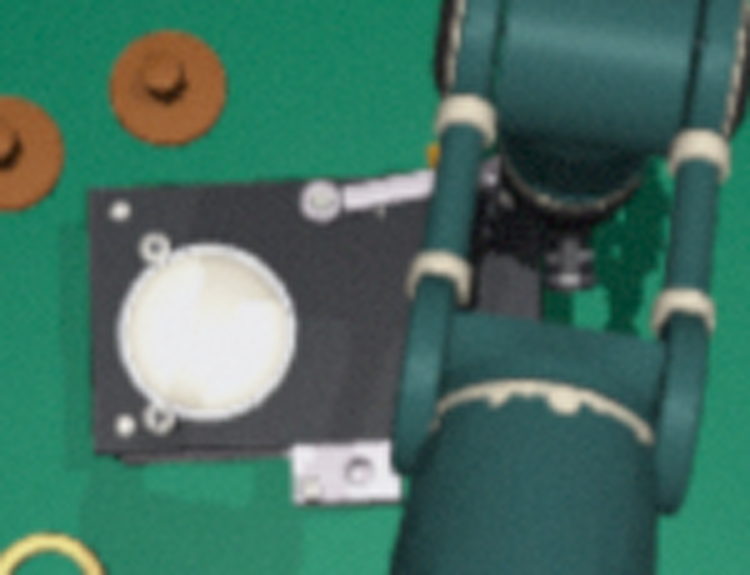

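The lens is seated against both pads, at crop (207,330) in the top view, with the heads overlapping its rim. Now the gate: I'll bring the shut fingers to the outer side near the free end.

```bash
python3 -m handwheel '[[0.003,0,0.039,0,0,0,0],[0.003,0,0.039,0,0,0,0],[0,0,0,0,-0.135,0,0],[0,0.03,0,0,0,0,0],[0,0,0,0,0,0,0]]'; python3 - <<'E'
from h import *
s=optics.read_camera("side"); crop(s,"pics/s14.png",220,360,130,240,5)
d=optics.read_camera("top"); crop(d,"pics/t14.png",195,345,130,245,5)
st=bot.read_state();M=R.from_rotvec(st["tcp_rot"]).as_matrix();h=np.array([.6184,.0530]);r=st["tool_pos"][:2]-h
print(st["tool_pos"],"x",M[:2,0]@r,"z",M[:2,2]@r,np.arctan2(M[1,2],M[0,2]))
E
```

```text
time: 16.65
tool_pos: [0.6721, -0.0801, 0.0996]
tcp_rot: [-1.281, 1.103, -1.092]
wrist_force: [-0.5, 0.5, -0.0]
width: -0.003
[ 0.67470293 -0.08040471  0.10277353] x 0.14035742057568712 z 0.03558951165850121 0.15103608419593412
```

View pics/s14.png

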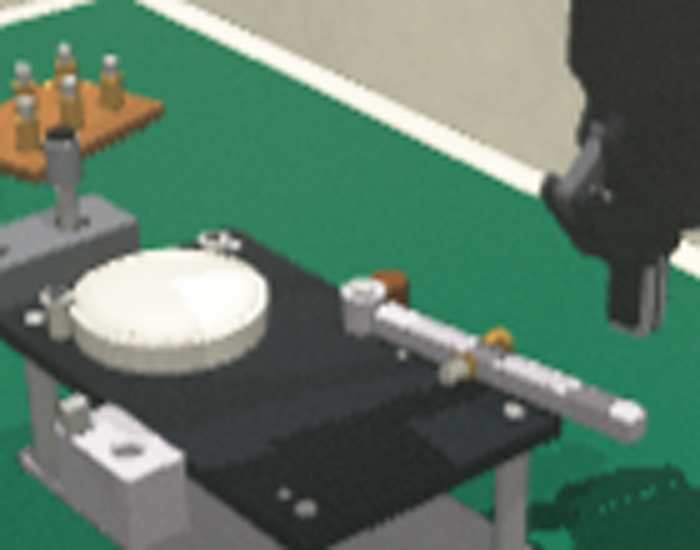

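View pics/t14.png

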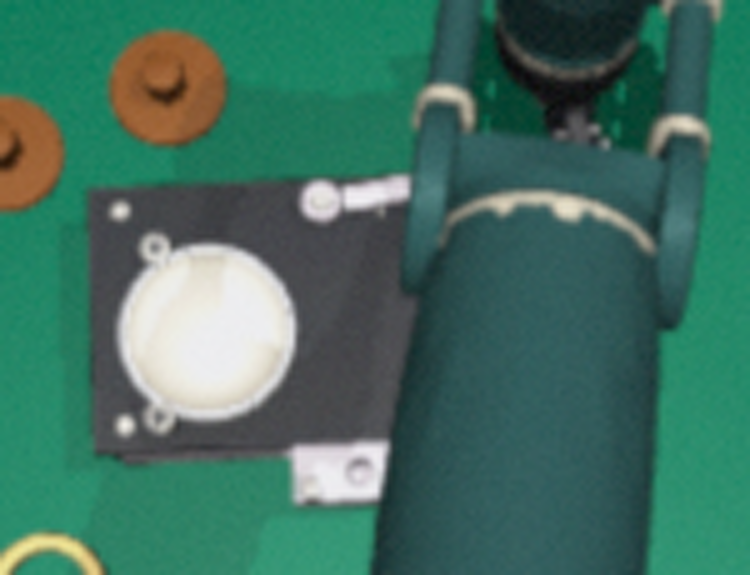

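The shut fingers are on the outer side near the free end, clear of the bar. I'll lower to mid-bar height and approach to contact.

```bash
python3 -m handwheel '[[0.004,0.02,0,0,0,0,0],[0,0.02,0,0,0,0,0],[0,0,0,0,0,0,0]]'; python3 -m handwheel '[[0,0,-0.005,0,0,0,0],[0,0,-0.005,0,0,0,0],[0,0,-0.003,0,0,0,0],[0,0,-0.002,0,0,0,0],[0,0,0,0,0,0,0]]';python3 - <<'E'
from h import *
s=optics.read_camera("side"); crop(s,"pics/s15.png",240,360,150,240,5)
E
```

```text
time: 17.12
tool_pos: [0.6736, -0.0841, 0.0596]
tcp_rot: [-1.28, 1.102, -1.094]
wrist_force: [-0.5, -0.6, 0.6]
width: -0.001
time: 17.75
tool_pos: [0.6627, -0.0866, 0.0639]
tcp_rot: [-1.275, 1.095, -1.099]
wrist_force: [3.6, 0.8, -0.5]
width: -0.003
```

View pics/s15.png

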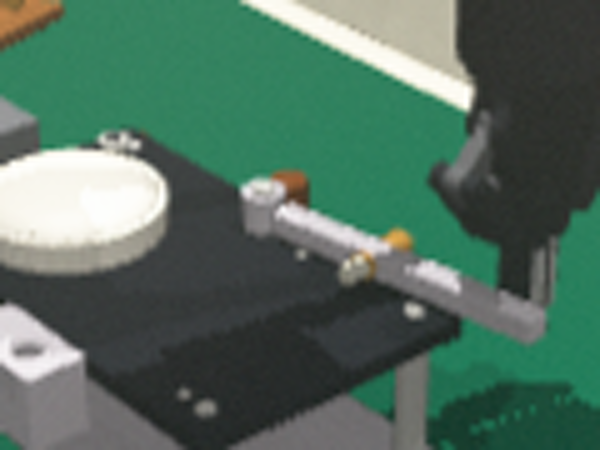

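In contact at 3.6 N, with the tool 145 mm along the bar as planned. Swinging the gate.

```bash
python3 -m handwheel '[[0.0014,0,-0.0146,0,0.1,0,0],[0.0014,0,-0.0146,0,0.1,0,0],[0.0014,0,-0.0146,0,0.1,0,0],[0.0014,0,-0.0146,0,0.1,0,0],[0.0014,0,-0.0146,0,0.1,0,0],[0.0014,0,-0.0146,0,0.1,0,0],[0.0014,0,-0.0146,0,0.1,0,0]]'; python3 - <<'E'
from h import *
s=optics.read_camera("side"); crop(s,"pics/s16.png",200,360,130,250,4)
st=bot.read_state();M=R.from_rotvec(st["tcp_rot"]).as_matrix();h=np.array([.6184,.0530]);r=st["tool_pos"][:2]-h
print(st["tool_pos"],"x",M[:2,0]@r,"z",M[:2,2]@r,"theta",1.706+np.arctan2(M[1,2],M[0,2])-.152)
E
```

```text
time: 18.68
tool_pos: [0.5618, -0.0824, 0.0639]
tcp_rot: [-0.894, 1.6, -1.606]
wrist_force: [4.1, -1.7, -0.3]
width: 0.002
[ 0.55980832 -0.08140269  0.06358617] x 0.1451029402908096 z 0.021028402917086755 theta 0.9989800291897614
```

View pics/s16.png

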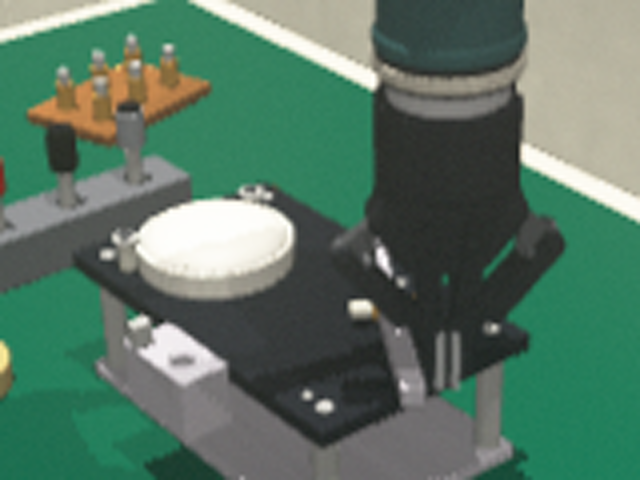

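The gate is following with the lens still home, theta about 1.0. Continuing.

```bash
python3 -m handwheel '[[0.0014,0,-0.0146,0,0.1,0,0],[0.0014,0,-0.0146,0,0.1,0,0],[0.0014,0,-0.0146,0,0.1,0,0],[0.0014,0,-0.0146,0,0.1,0,0],[0.0014,0,-0.0146,0,0.1,0,0],[0.0014,0,-0.0146,0,0.1,0,0],[0.0014,0,-0.0146,0,0.1,0,0],[0.0014,0,-0.0146,0,0.1,0,0]]'; cat > g.py <<'E'
from h import *
st=bot.read_state();M=R.from_rotvec(st["tcp_rot"]).as_matrix();h=np.array([.6184,.0530]);r=st["tool_pos"][:2]-h
print(st["tool_pos"].round(4),"x",(M[:2,0]@r).round(4),"z",(M[:2,2]@r).round(4),"theta",1.554+np.arctan2(M[1,2],M[0,2]),"f along shut",-M[:,2]@st["wrist_force"],st["wrist_force"].round(1))
E
python3 g.py
```

```text
time: 19.73
tool_pos: [0.4814, -0.0001, 0.0636]
tcp_rot: [-0.234, 2.103, -2.108]
wrist_force: [0.6, -4.8, 1.7]
width: -0.001
[ 4.814e-01 -1.000e-04  6.360e-02] x 0.1453 z 0.0218 theta 0.2039253787599251 f along shut -4.828563411707124 [ 0.6 -4.8  1.7]
```

```bash
python3 -m handwheel '[[0.0007,0,-0.0058,0,0.04,0,0],[0.0007,0,-0.0058,0,0.04,0,0],[0.0007,0,-0.0058,0,0.04,0,0],[0,0,0,0,0,0,0]]'; python3 g.py; python3 -m handwheel '[[0.0003,0,-0.0022,0,0.015,0,0],[0.0003,0,-0.0022,0,0.015,0,0],[0.0003,0,-0.0022,0,0.015,0,0],[0,0,0,0,0,0,0]]'; python3 g.py;python3 - <<'E'
from h import *
s=optics.read_camera("side"); crop(s,"pics/s17.png",200,330,130,250,5)
E
```

```text
time: 20.23
tool_pos: [0.476, 0.0173, 0.0633]
tcp_rot: [-0.114, 2.167, -2.17]
wrist_force: [-0.8, -2.5, 2.1]
width: 0.0
[0.476  0.0173 0.0633] x 0.1453 z 0.0207 theta 0.08733977510511903 f along shut -2.4487473091142933 [-0.8 -2.5  2.1]
time: 20.72
tool_pos: [0.4747, 0.0236, 0.0631]
tcp_rot: [-0.064, 2.191, -2.194]
wrist_force: [-0.6, -6.3, 3.2]
width: -0.002
[0.4747 0.0236 0.0631] x 0.1452 z 0.0211 theta 0.04040014719777285 f along shut -6.2203599024177665 [-0.6 -6.3  3.2]
```

View pics/s17.png

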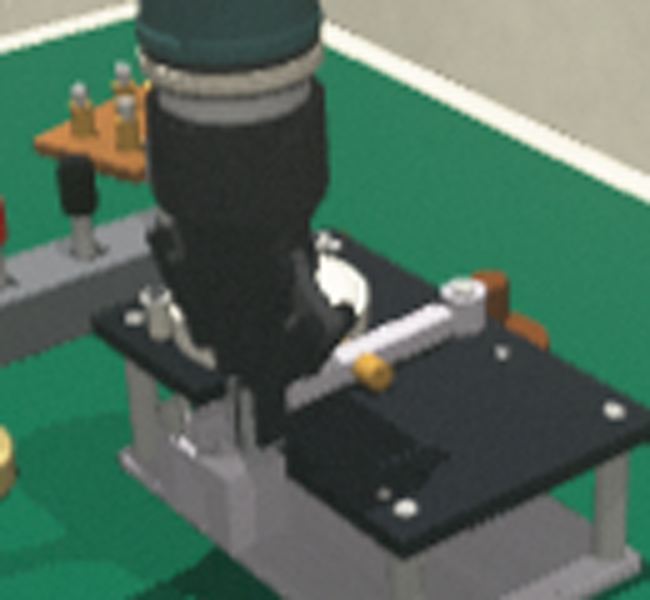

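```bash
python3 -m handwheel '[[0.0003,0,-0.0022,0,0.015,0,0],[0.0003,0,-0.0022,0,0.015,0,0],[0,0,0,0,0,0,0]]'; python3 g.py; python3 -m handwheel '[[0,0,-0.0015,0,0.01,0,0],[0,0,-0.001,0,0,0,0],[0,0,0,0,0,0,0]]'; python3 g.py
```

```text
time: 21.15
tool_pos: [0.4739, 0.0278, 0.0631]
tcp_rot: [-0.031, 2.206, -2.21]
wrist_force: [-1.5, -6.4, 3.2]
width: -0.003
[0.4739 0.0278 0.0631] x 0.1452 z 0.0212 theta 0.010499223936443869 f along shut -6.384080660425412 [-1.5 -6.4  3.2]
time: 21.52
tool_pos: [0.4735, 0.0301, 0.0631]
tcp_rot: [-0.021, 2.211, -2.215]
wrist_force: [-1.9, -7.1, 5.1]
width: 0.0
[0.4735 0.0301 0.0631] x 0.1453 z 0.0204 theta 0.0006591279096630487 f along shut -7.096273217885736 [-1.9 -7.1  5.1]
```

```bash
python3 -m handwheel '[[0,0,-0.0015,0,0,0,0],[0,0,0,0,0,0,0]]'; python3 -m handwheel '[[0,0,-0.0015,0,0,0,0],[0,0,0,0,0,0,0]]'; python3 g.py
```

```text
time: 21.78
tool_pos: [0.4735, 0.0305, 0.0631]
tcp_rot: [-0.022, 2.209, -2.217]
wrist_force: [-1.9, -10.8, 4.4]
width: 0.002
time: 22.02
tool_pos: [0.4735, 0.0306, 0.0632]
tcp_rot: [-0.022, 2.206, -2.22]
wrist_force: [-2.9, -16.5, 5.2]
width: 0.001
[0.4735 0.0306 0.0632] x 0.1453 z 0.0197 theta 0.0020677617841018403 f along shut -16.514762259720758 [ -2.9 -16.5   5.2]
```

Stalled at the stop: force rises with no motion. One more small press, then I'll back away and look.

```bash
python3 -m handwheel '[[0,0,-0.001,0,0,0,0],[0,0,0,0,0,0,0]]'; python3 g.py; python3 -m handwheel '[[0,0,0.004,0,0,0,0],[0,0,0.02,0,0,0,0],[0,-0.04,0.02,0,0,0,0],[0,-0.06,0.03,0,0,0,0],[0.0,-0.02,0.05,0,0,0,0.3],[0,0,0.05,0,0,0,0.6]]'; python3 - <<'E'
from h import *
s=optics.read_camera("side"); crop(s,"pics/s18.png",200,330,130,250,5)
d=optics.read_camera("top"); crop(d,"pics/t18.png",145,325,130,245,4)
np.savez("top18.npz",**d);np.savez("side18.npz",**s)
E
```

```text
time: 22.28
tool_pos: [0.4735, 0.0306, 0.0632]
tcp_rot: [-0.023, 2.204, -2.221]
wrist_force: [-1.9, -20.4, 4.9]
width: -0.003
[0.4735 0.0306 0.0632] x 0.1453 z 0.0196 theta 0.002426681321684665 f along shut -20.378367083256883 [ -1.9 -20.4   4.9]
time: 23.02
tool_pos: [0.4791, -0.1376, 0.1818]
tcp_rot: [-0.013, 2.21, -2.21]
wrist_force: [0.1, -0.0, -0.1]
width: 0.415
```

View pics/s18.png

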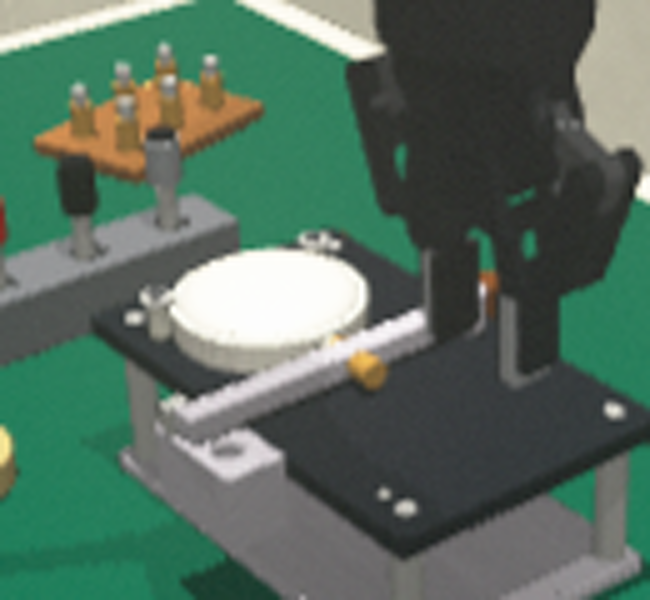

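View pics/t18.png

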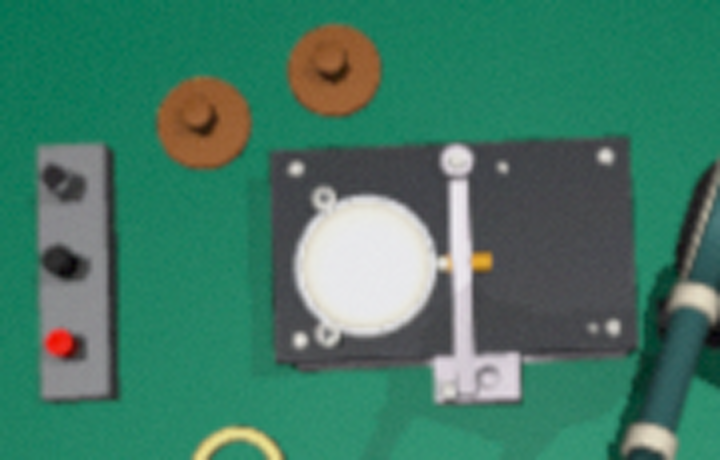

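The gate lies shut at crop (460,270) with its plunger tip touching the lens rim at (440,262). The bore beside it is open at (488,378). Now the red pin.

```bash
python3 - <<'E'
from h import *
d=dict(np.load("top18.npz"));s=dict(np.load("side18.npz"))
def bp(c,u,v,z):
    K=c["mtx"];T=c["world_from_camera"];r=T[:3,:3]@np.linalg.inv(K)@[u,v,1];o=T[:3,3];return (o+r*(z-o[2])/r[2])[:2].round(4)
print("bore top",bp(d,488/4+144.6,378/4+129.6,.092),"bore side",bp(s,230/5+199.6,451/5+129.6,.092))
print("lens",bp(d,365.5/4+144.6,265/4+129.6,.112))
I=d["image"].astype(int);m=(I[...,0]>130)&(I[...,1]<70)&(I[...,2]<70);m[:180]=0;m[:,:145]=0;m[:,200:]=0
v,u=np.nonzero(m);print(len(u),u.mean(),v.mean(),u.min(),u.max(),v.min(),v.max(),bp(d,u.mean(),v.mean(),.094))
for uv in((151.5,166.2),(170.7,166.2),(155.6,229.5),(172,229.2)): pass
E
python3 -m handwheel '[[-0.002,0,-0.06,0,0,0,0.6],[-0.002,0,-0.06,0,0,0,0.6],[-0.002,0,-0.06,0,0,0,0.6],[-0.002,0,-0.06,0,0,0,0.6],[-0.002,0,-0.06,0,0,0,0.6],[-0.002,0,-0.06,0,0,0,0.6],[-0.002,0,-0.06,0,0,0,0.6],[-0.002,0,-0.06,0,0,0,0.6]]'
```

```text
bore top [0.4639 0.0348] bore side [0.4641 0.032 ]
lens [0.5444 0.1202]
31 159.5483870967742 215.41935483870967 157 162 213 218 [0.4947 0.3414]
time: 24.12
tool_pos: [0.4829, 0.3465, 0.1781]
tcp_rot: [-0.022, 2.214, -2.213]
wrist_force: [1.3, 1.2, 0.3]
width: 0.594
```

```bash
python3 -m handwheel '[[-0.012,0,0.003,0,0,0,0.6],[0,0.05,0,0,0,0,0.6],[0,0.05,0,0,0,0,0.6],[0,0,0,0,0,0,0.6]]'; python3 - <<'E'
from h import *
s=optics.read_camera("side"); crop(s,"pics/s19.png",170,270,110,210,6)
E
```

```text
time: 24.62
tool_pos: [0.492, 0.3376, 0.0734]
tcp_rot: [-0.03, 2.212, -2.225]
wrist_force: [0.4, -0.5, 0.1]
width: 0.607
```

View pics/s19.png

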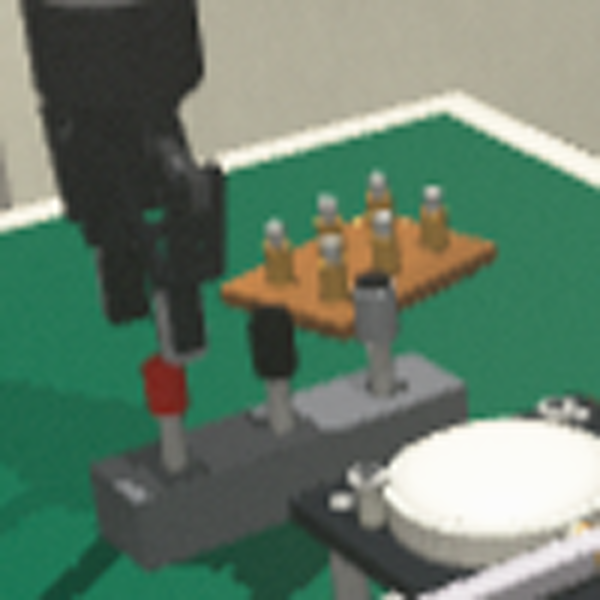

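The open fingers are above the red head, at crop (165,385), and clear of the black driver at (270,350). I'll centre, go down and grip.

```bash
python3 -m handwheel '[[-0.003,0,-0.004,0,0,0,0.6],[0,0,0,0,0,0,0.6]]'; python3 -m handwheel '[[0,0.025,0,0,0,0,0.6],[0,0.02,0,0,0,0,0.6],[0,0,0,0,0,0,0.6]]'; python3 -m handwheel '[[0,0,0,0,0,0,0.3],[0,0,0,0,0,0,0.1],[0,0,0,0,0,0,0.1],[0,0,0,0,0,0,0.1]]' 40;python3 - <<'E'
from h import *
s=optics.read_camera("side"); crop(s,"pics/s20.png",170,270,110,210,6)
E
```

```text
time: 24.92
tool_pos: [0.5021, 0.3461, 0.0821]
tcp_rot: [-0.013, 2.214, -2.208]
wrist_force: [-0.2, -0.0, 0.6]
width: 0.602
time: 25.3
tool_pos: [0.4984, 0.3437, 0.0324]
tcp_rot: [-0.022, 2.213, -2.217]
wrist_force: [-0.6, 0.1, 0.1]
width: 0.607
time: 25.8
tool_pos: [0.5006, 0.3448, 0.0351]
tcp_rot: [-0.017, 2.213, -2.212]
wrist_force: [-0.4, -2.0, 4.5]
width: 0.225
```

View pics/s20.png

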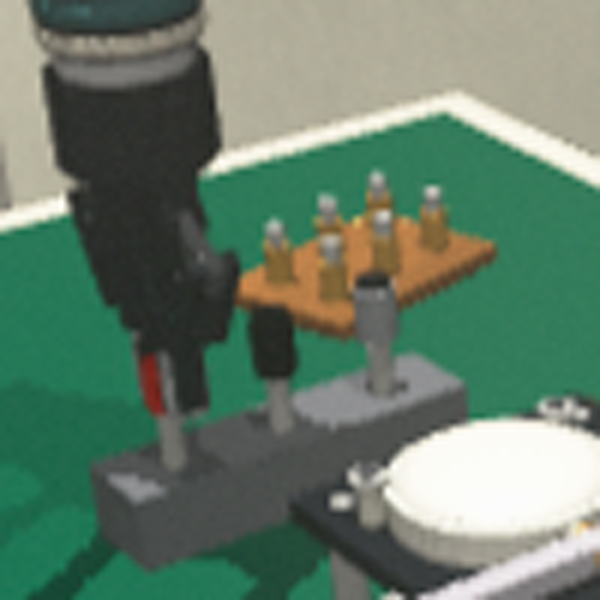

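Gripped at opening 0.225 (19 mm). I'll lift slowly out of the hole.

```bash
python3 -m handwheel '[[0,-0.01,0,0,0,0,0.1],[0,-0.015,0,0,0,0,0.1],[0,-0.025,0,0,0,0,0.1],[0,-0.04,0,0,0,0,0.1],[0,-0.04,0,0,0,0,0.1],[0,0,0,0,0,0,0.1]]' 50;python3 - <<'E'
from h import *
s=optics.read_camera("side"); crop(s,"pics/s21.png",150,270,80,210,5)
E
```

```text
time: 26.6
tool_pos: [0.5025, 0.3467, 0.1696]
tcp_rot: [-0.01, 2.215, -2.203]
wrist_force: [0.9, 0.4, -0.2]
width: 0.213
```

View pics/s21.png

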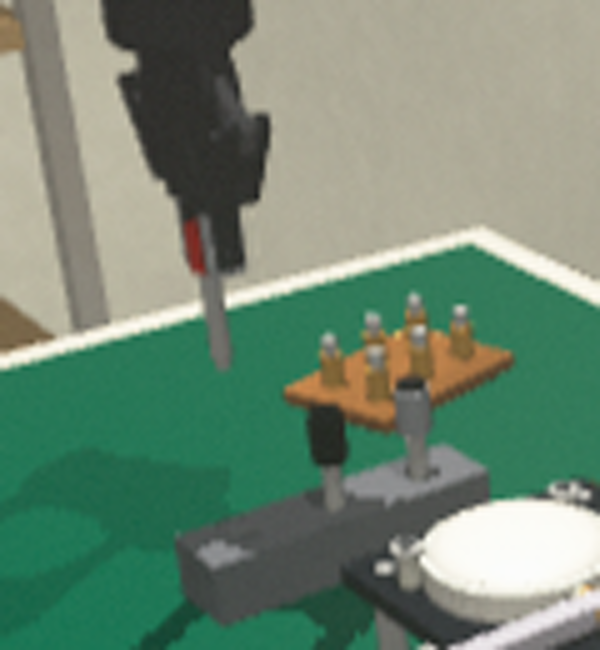

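```bash
python3 -m handwheel '[[0.0054,0,0.0443,0,0,0,0.1],[0.0054,0,0.0443,0,0,0,0.1],[0.0054,0,0.0443,0,0,0,0.1],[0.0054,0,0.0443,0,0,0,0.1],[0.0054,0,0.0443,0,0,0,0.1],[0.0054,0,0.0443,0,0,0,0.1],[0.0054,0,0.0443,0,0,0,0.1],[0,0,0,0,0,0,0.1]]';python3 -m handwheel '[[0,0,0,0,0,0,0.1],[0,0,0,0,0,0,0.1]]'; python3 - <<'E'
from h import *
s=optics.read_camera("side"); crop(s,"pics/s22.png",190,310,120,240,5)
d=optics.read_camera("top"); crop(d,"pics/t22.png",195,345,130,245,5)
np.savez("side22.npz",**s);np.savez("top22.npz",**d)
st=bot.read_state();print(st["tool_pos"],R.from_rotvec(st["tcp_rot"]).as_matrix().round(3))
E
```

```text
time: 27.65
tool_pos: [0.4654, 0.0316, 0.1623]
tcp_rot: [-0.018, 2.216, -2.217]
wrist_force: [0.5, 0.1, -1.3]
width: 0.224
time: 27.9
tool_pos: [0.4669, 0.0349, 0.1634]
tcp_rot: [-0.021, 2.213, -2.212]
wrist_force: [0.3, -0.3, -1.1]
width: 0.214
[0.46715832 0.03491456 0.16371514] [[-1.    -0.001  0.018]
 [-0.018  0.    -1.   ]
 [ 0.001 -1.    -0.   ]]
```

View pics/s22.png

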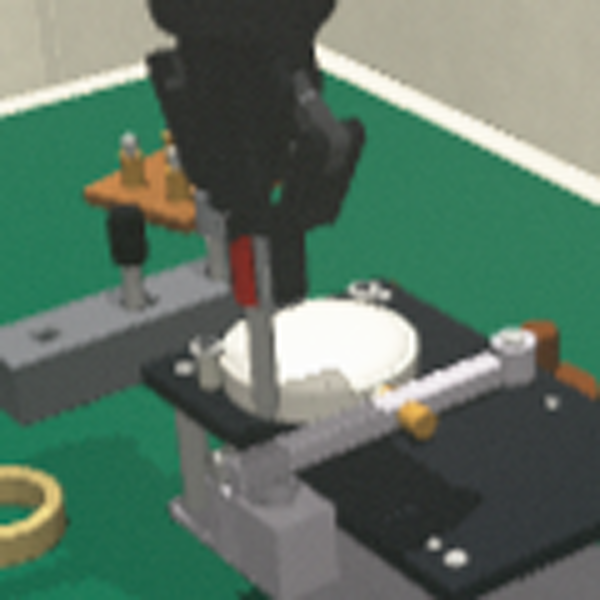

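View pics/t22.png

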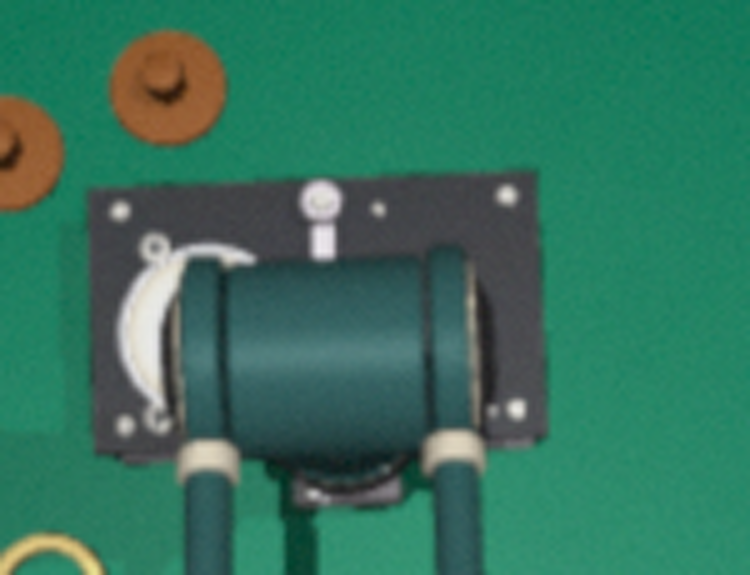

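```bash
python3 - <<'E'
from h import *
s=dict(np.load("side22.npz"));I=s["image"].astype(int);P=cloud(s)
for v in range(180,206,2):
    row=I[v,232:254]; print(v,[int(r.sum()/3) for r in row], P[v,242].round(3))
def bp(c,u,v,z):
    K=c["mtx"];T=c["world_from_camera"];r=T[:3,:3]@np.linalg.inv(K)@[u,v,1];o=T[:3,3];return (o+r*(z-o[2])/r[2])[:2].round(4)
s0=dict(np.load("side18.npz"));crop(s0,"pics/bore.png",228,268,200,240,14)
crop(s,"pics/foot.png",220,270,160,220,10)
E
```

```text
180 [81, 78, 79, 78, 81, 74, 68, 71, 71, 79, 97, 103, 85, 55, 61, 61, 83, 93, 152, 223, 227, 232] [0.457 0.021 0.202]
182 [81, 80, 79, 79, 80, 80, 79, 103, 111, 105, 107, 104, 102, 157, 221, 236, 238, 249, 249, 249, 249, 250] [0.461 0.028 0.193]
184 [79, 79, 81, 78, 81, 145, 206, 140, 113, 114, 113, 106, 158, 248, 250, 250, 250, 250, 250, 250, 250, 250] [0.46  0.027 0.188]
186 [78, 79, 70, 145, 228, 241, 246, 188, 119, 112, 111, 107, 117, 248, 250, 250, 251, 251, 251, 251, 251, 251] [0.461 0.03  0.182]
188 [98, 158, 196, 242, 242, 244, 248, 203, 123, 112, 114, 109, 102, 248, 251, 251, 251, 251, 251, 251, 251, 251] [0.46  0.029 0.177]
190 [155, 144, 134, 221, 232, 237, 241, 208, 123, 112, 113, 112, 102, 238, 251, 251, 251, 251, 251, 251, 251, 251] [0.459 0.029 0.173]
192 [128, 119, 212, 232, 222, 226, 232, 225, 130, 113, 113, 111, 104, 203, 250, 251, 251, 251, 251, 251, 251, 252] [0.46  0.031 0.167]
194 [130, 118, 114, 157, 217, 231, 226, 225, 126, 110, 112, 112, 106, 180, 249, 251, 251, 251, 252, 238, 234, 233] [0.459 0.03  0.163]
196 [130, 122, 98, 125, 134, 149, 179, 197, 143, 113, 112, 111, 107, 155, 224, 190, 182, 183, 186, 186, 188, 189] [0.458 0.029 0.158]
198 [69, 52, 54, 105, 130, 136, 139, 137, 119, 110, 111, 113, 108, 105, 156, 162, 168, 169, 170, 171, 170, 173] [0.458 0.029 0.154]
200 [54, 49, 53, 53, 81, 110, 135, 139, 127, 108, 112, 112, 109, 105, 147, 150, 151, 152, 152, 153, 150, 154] [0.458 0.03  0.148]
202 [55, 55, 57, 54, 55, 53, 60, 83, 104, 102, 108, 109, 106, 123, 147, 151, 152, 151, 152, 154, 153, 153] [0.458 0.031 0.142]
204 [43, 48, 52, 54, 56, 53, 55, 54, 57, 54, 55, 63, 60, 83, 86, 105, 108, 113, 113, 131, 149, 137] [0.494 0.095 0.094]
```

View pics/bore.png

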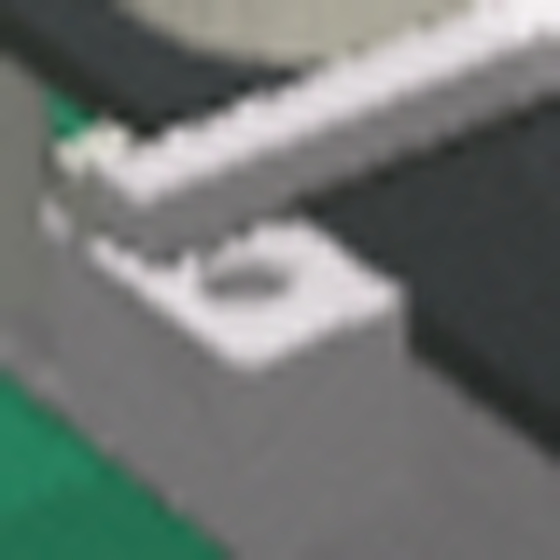

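View pics/foot.png

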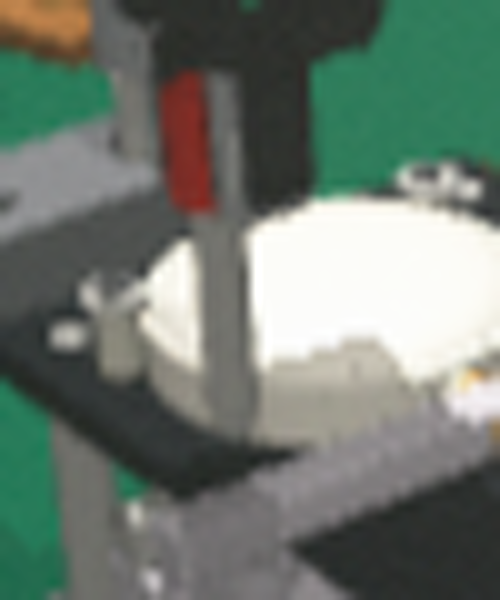

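```bash
cat > al.py <<'E'
from h import *
from scipy.optimize import least_squares
s=dict(np.load("side22.npz"))
def bp(c,u,v,z):
    K=c["mtx"];T=c["world_from_camera"];r=T[:3,:3]@np.linalg.inv(K)@[u,v,1];o=T[:3,3];return (o+r*(z-o[2])/r[2])[:2].round(4)
b=bp(s,245.25,219.5,.092);print("bore side",b)
for z in(.1386,.15,.16,.17,.18): print(z,proj(s,[*b,z]).round(2))
# shank edges (half-level) rows
P=cloud(s)
Q=[]
for v in range(184,202):
    p=P[v,241:244];Q.append(p)
Q=np.concatenate(Q);f=lambda a:np.hypot(Q[:,0]-a[0]-a[2]*(Q[:,2]-.14),Q[:,1]-a[1]-a[3]*(Q[:,2]-.14))-.006
q=least_squares(lambda a:np.r_[f(a),(a[2:])*.002],[.464,.036,0,0]);print("cyl fit",q.x.round(4))
E
python3 al.py
```

```text
bore side [0.4642 0.0336]
0.1386 [243.79 202.04]
0.15 [243.42 197.63]
0.16 [243.09 193.71]
0.17 [242.75 189.75]
0.18 [242.41 185.74]
cyl fit [ 0.4819  0.0688 -0.8647 -1.5084]
```

```bash
python3 -m handwheel '[[-0.0016,0.01,0.0012,0,0,0,0.1],[0,0.015,0,0,0,0,0.1],[0,0.012,0,0,0,0,0.1],[0,0,0,0,0,0,0.1],[0,0,0,0,0,0,0.1]]'; python3 - <<'E'
from h import *
s=optics.read_camera("side"); crop(s,"pics/s23.png",215,265,175,235,10)
print(bot.read_state()["tool_pos"])
E
```

```text
time: 28.62
tool_pos: [0.4689, 0.0327, 0.1269]
tcp_rot: [-0.019, 2.213, -2.213]
wrist_force: [0.3, -0.2, -0.6]
width: 0.216
[0.46922488 0.03270699 0.12730737]
```

View pics/s23.png

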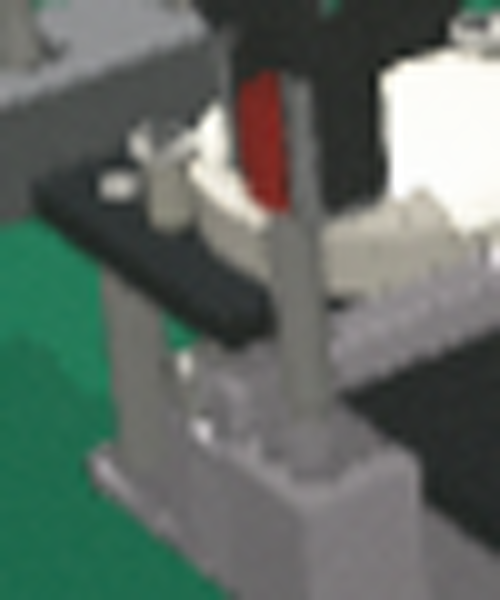

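The foot at crop (306,430) is just above the bore mouth, predicted at (307,450), and clear of the bar. I'll go down gently.

```bash
python3 -m handwheel '[[0,0.004,0,0,0,0,0.1],[0,0.004,0,0,0,0,0.1],[0,0.003,0,0,0,0,0.1],[0,0,0,0,0,0,0.1]]'; python3 -m handwheel '[[0,0.003,0,0,0,0,0.1],[0,0.002,0,0,0,0,0.1],[0,0,0,0,0,0,0.1]]'
```

```text
time: 29.18
tool_pos: [0.4693, 0.0328, 0.1166]
tcp_rot: [-0.018, 2.213, -2.213]
wrist_force: [-0.7, -0.2, 3.5]
width: 0.216
time: 29.55
tool_pos: [0.4685, 0.034, 0.1101]
tcp_rot: [-0.018, 2.216, -2.211]
wrist_force: [1.6, 5.5, -3.4]
width: 0.214
```

The foot slid into the countersink and the reaction shows a +y offset. I'll relax by about 1.2 mm in +y and continue.

```bash
python3 -m handwheel '[[-0.0003,0,-0.0013,0,0,0,0.1],[0,0.002,0,0,0,0,0.1],[0,0.002,0,0,0,0,0.1],[0,0,0,0,0,0,0.1]]'; python3 -m handwheel '[[0,0.003,0,0,0,0,0.1],[0,0.003,0,0,0,0,0.1],[0,0,0,0,0,0,0.1]]'; python3 -c "
from workcell import bot;s=bot.read_state();print(s['torque'].round(2),s['wrist_force'].round(1))"
```

```text
time: 30.05
tool_pos: [0.4692, 0.0345, 0.1069]
tcp_rot: [-0.018, 2.214, -2.212]
wrist_force: [0.2, 4.9, 0.7]
width: 0.215
time: 30.42
tool_pos: [0.4692, 0.0346, 0.1009]
tcp_rot: [-0.018, 2.214, -2.212]
wrist_force: [1.6, 5.3, 0.6]
width: 0.213
[ 1.22 -0.05 -0.03] [1.6 5.3 0.6]
```

```bash
python3 -m handwheel '[[0,0.002,-0.001,0,0,0,0.1],[0,0.003,0,0,0,0,0.1],[0,0.003,0,0,0,0,0.1],[0,0,0,0,0,0,0.1]]'; python3 -m handwheel '[[0,0.003,0,0,0,0,0.1],[0,0.002,0,0,0,0,0.1],[0,0,0,0,0,0,0.1]]'
```

```text
time: 30.92
tool_pos: [0.4688, 0.0348, 0.0924]
tcp_rot: [-0.019, 2.213, -2.214]
wrist_force: [1.3, 2.4, -1.6]
width: 0.215
time: 31.3
tool_pos: [0.4689, 0.0349, 0.0876]
tcp_rot: [-0.019, 2.213, -2.213]
wrist_force: [0.8, 1.9, -1.1]
width: 0.214
```

```bash
python3 -m handwheel '[[0,0.001,0,0,0,0,0.1],[0,0,0,0,0,0,0.1]]'; python3 -m handwheel '[[0,0.001,0,0,0,0,0.1],[0,0,0,0,0,0,0.1]]';  python3 - <<'E'
from h import *
s=optics.read_camera("side"); crop(s,"pics/s24.png",215,265,175,235,10)
E
```

```text
time: 31.55
tool_pos: [0.4692, 0.035, 0.0871]
tcp_rot: [-0.019, 2.213, -2.213]
wrist_force: [0.0, 1.4, 1.2]
width: 0.213
time: 31.8
tool_pos: [0.4697, 0.035, 0.0871]
tcp_rot: [-0.018, 2.212, -2.213]
wrist_force: [-1.5, 1.2, 6.2]
width: 0.21
```

View pics/s24.png

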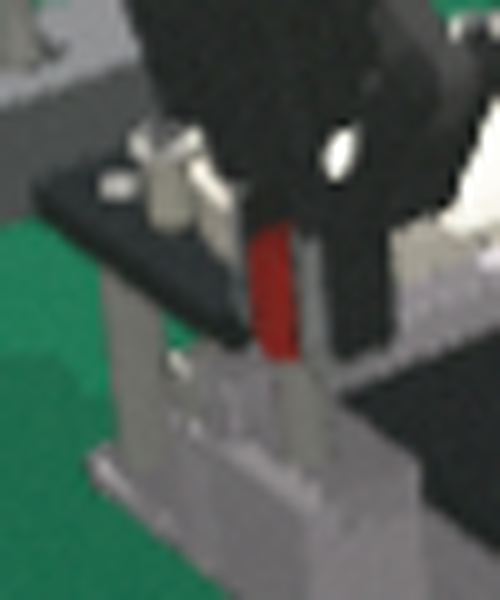

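The pin bottomed: 6 N upward at reading 0.0871, exactly the depth predicted for fully down. Releasing and retreating.

```bash
python3 -m handwheel '[[0,-0.0005,0,0,0,0,0.4],[0,0,0,0,0,0,0.45],[0,0,0,0,0,0,0.45],[0,0,0,0,0,0,0.45]]'; python3 -m handwheel '[[0,-0.01,0,0,0,0,0.45],[0,-0.03,0,0,0,0,0.45],[0,-0.05,0,0,0,0,0.45],[0,-0.05,0,0,0,0,0.45],[0,0,0.05,0,0,0,0.45],[0,0,0.06,0,0,0,0.45],[0,0,0.06,0,0,0,0.45],[0,0,0.05,0,0,0,0.45]]'; python3 -m handwheel '[[0,0,0,0,0,0,0.45],[0,0,0,0,0,0,0.45]]'; python3 - <<'E'
from h import *
s=optics.read_camera("side"); crop(s,"pics/s25.png",190,330,130,250,5)
d=optics.read_camera("top"); crop(d,"pics/t25.png",145,325,130,245,4)
cv2.imwrite("pics/t25f.png",d["image"][:,:,::-1])
P=cloud(s);I=s["image"].astype(int);m=(I[...,0]>120)&(I[...,1]<60)&(I[...,2]<60)&(P[...,0]<.55)&(P[...,1]<.2)&(P[...,0]>.4)
print("red z",np.sort(P[m][:,2])[[0,-1]])
E
```

```text
time: 32.35
tool_pos: [0.4689, 0.035, 0.0863]
tcp_rot: [-0.019, 2.213, -2.213]
wrist_force: [0.0, -0.7, -0.8]
width: 0.452
time: 33.35
tool_pos: [0.4728, -0.1871, 0.2276]
tcp_rot: [-0.016, 2.212, -2.213]
wrist_force: [0.4, 0.4, 0.4]
width: 0.45
time: 33.6
tool_pos: [0.4727, -0.1847, 0.2268]
tcp_rot: [-0.017, 2.214, -2.213]
wrist_force: [0.1, 0.4, -0.1]
width: 0.446
red z [0.12306098 0.14780099]
```

View pics/s25.png

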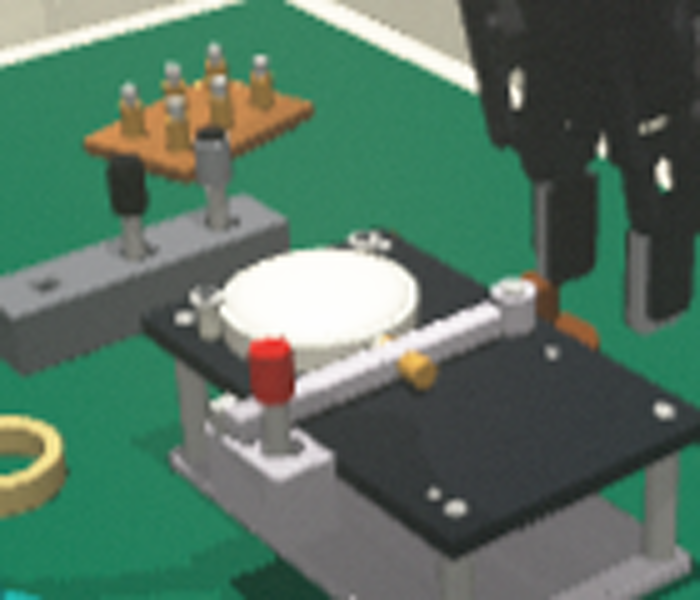

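View pics/t25.png

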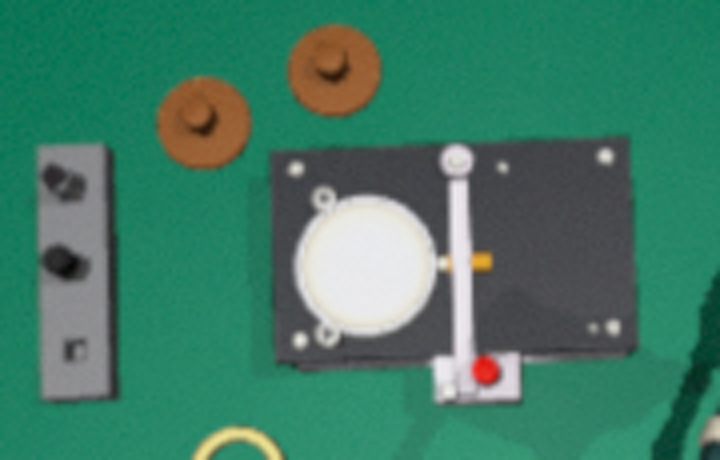

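View pics/t25f.png

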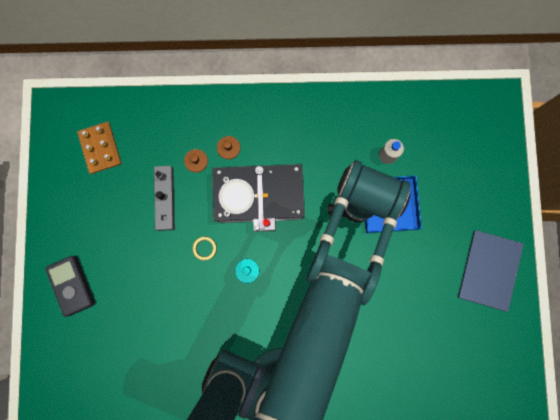

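The pin stands in the bore with its head at z 0.123–0.148 (expected 0.120–0.146, so fully down). The gate is shut, the lens is against its contacts, and the drivers, bottle and tape have not moved. Handing in.

```bash
python3 -c "
from workcell import workorder;print(workorder.finish_job())"
```

```text
the job is handed in; nothing more can be done
None
```

The test stand is ready and the job is handed in at about 34 s on the robot clock. Every step was done in the order asked.

- **Cap:** the black cap stands upright in the middle of the blue tray. The camera confirmed this right after release. The arm partly hid the tray in the last pictures.
- **Lens:** I pushed it flat across the deck between the open fingers until both pads stopped it, with a straight 8 N reaction. This was done while the gate was still open. The last pictures show it under both pad heads, centred within about 1 mm of the seat.
- **Gate:** I swung it to its stop, where the force rose to 20 N with no further motion. Its plunger tip is seen touching the lens rim, and it stayed shut.
- **Pin:** it went into the bore and bottomed with 6 N at the depth predicted for fully down. The head reads 0.123–0.148 m against an expected 0.120–0.146 m, which fits within calibration.
- **Bystanders:** the drivers, bottle and tape look unmoved.

**What disagreed:** the reported tool point was about 35 mm below the real fingertips. My first try at the cap therefore closed the fingers in the air just above the knob, touching nothing. I measured the offset from the pictures and corrected for it. The pin was also gripped about 4 mm off the pad centre, and its foot met the countersink about 1–2 mm off before I eased it in.

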